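Hang the turner's pattern on the swing-out hook

TASK

Get the long pattern ready for the turner: swing the folded steel hook fully out from the tool panel until it stands square to the board at its stop, then take the longer of the two wooden patterns out of the slotted rack and hang it on the hook by the round hole in its upper part, so that it hangs freely on the hook's bar behind the upturned tip. Leave the short pattern in its slot and do not disturb the chess piece, the bowl or the mallet.

Things in the scene. Friction and masses are not known exactly. Their poses are not given: they have to be found in the camera images.
- hook (a joint): Swing angle of the hook's arm, rad: 0 = folded flat along the tool panel, 1.571 = square out from the board, where it meets its stop. The hinge pin is vertical. The joint is a little stiff (about 0.12 N m, some 1 N at the grip point) and stays wherever it is left.
- hook_hinge (a point): Point on the hook's vertical hinge axis, at the height of the centre line of its bar, 215 mm above the bench; it does not move as the hook swings. Its axes are those of the tool panel: z up, -x square out of the board's front face, -y along the face to the side to which the hook folds. The front face lies 22 mm behind it (+x), the board's edges 100 mm to -y and 140 mm to +y.
- hook_grip (a point): A place to take the hook: on the bar's centre line, 125 mm from the hinge axis. The arm is a level round dark steel bar, 10 mm thick, 160 mm long from the hinge axis to the upturned tip, whose top is 19 mm above the bar's centre line. Axes turn with the arm: z up, -y along the bar to the tip. Folded, its last 60 mm stick out past the board's edge: there is free room all round this point.
- hook_hang (a point): Middle of the hanging length: on the bar's centre line, 80 mm from the hinge axis. Axes turn with the arm: z up, -y along the bar to the tip.
- tool_panel: Fixed upright plywood board, 240 mm wide, 18 mm thick, top edge 255 mm above the bench, on a plank foot 150 mm deep and 25 mm high. Origin on the bench, midway along the board, in the plane of its front face; -x out of that face, y along it, z up. Two turning tools on the +y half of the face stand 35 mm proud of it and reach no higher than the board.
- long_pattern_hole (a point): Centre of the 40 mm round hole in the upper part of the long pattern: an upright plain wooden board 180 mm high, 62 mm wide, 12 mm thick, one edge straight, the other with a turned profile. Axes: z up, x through the thickness (the hole's axis), y across the width. Its straight top edge is 48 mm above this point, so 28 mm of wood lies above the hole and 11 mm at each side. About 0.11 kg.
- long_pattern_mid (a point): Centre of the long pattern, half-way up (90 mm above its lower edge), same axes. When the pattern hangs, the hole's upper edge rests on the bar, so the hole's centre lies 15 mm below the bar's centre line.
- short_pattern_hole (a point): Centre of the hole of the other pattern, the short one: the same kind of board but only 130 mm high, its top edge likewise 48 mm above the hole's centre. It stays in its slot.
- rack: Fixed dark wooden block, 160 mm (its x) by 110 mm (its y), 40 mm high, origin at the centre of its underside, with two slots at x = -45 and +45 mm, each 14 mm wide (x), 67 mm long (y) and 30 mm deep. Each pattern stands upright in one slot, its lower edge 10 mm above the bench; which is in which changes.
- chess_piece: Bystander: turned light wooden chess piece, 48 mm wide at the foot, 102 mm tall, standing; origin at the centre of its underside.
- bowl: Bystander: small dark wooden bowl, 116 mm wide, 48 mm high; origin at the centre of its underside.
- mallet: Bystander: carver's round mallet standing on its head with the handle up, 72 mm wide, 207 mm tall; origin at the centre of its underside.
Mind the look-alikes: they are no part of the job. What is shaped like the part that bears long_pattern_hole but pink or purple is not meant.

How it is judged:
By the outcome, as a careful person would: the job done as asked, in the order asked, and still so for the second after the job is handed in, with the robot touching nothing.
It also fails if it takes over 58 s, if anything falls off the work surface, if the arm or the gripper's body presses on something with over 40 N, if the wrist force passes 120 N, or if a joint passes its speed limit or range.

ROBOT

A 6-joint arm with a two-finger parallel gripper is mounted at the origin on the work surface. World frame = base frame: x ahead of the robot, y to its left, z up, the work surface at z = 0. Lengths are in m, angles in degrees, forces in N, time in s.
With the tool pointing down it reaches from about 0.4 to 0.825 m from the base axis. Payload 7 kg.
Tool frame: the origin (TCP) lies on the centre line of the jaws, within the pads' length; the fingertips stand 17 mm ahead of it and the grasp point (between the pads) lies 2 mm behind it; y points along the fingers, z is the direction in which the jaws open and shut, and the axes are right-handed (so a half turn about y gives the same grasp; the last joint's range is limited). The gripper opens to 88 mm and grips with 3 to 60 N. Pads are 19 mm wide; open, the fingers measure 130 mm over their backs; the gripper's body (78 mm by 193 mm) begins 47 mm behind the grasp point.
Start: joints at [81.595, 20.546, 0.682, 0, -70.136, -16.507], TCP at [0.284, 0.612, 0.244] pointing down, gripper open.
Joint ranges: [-176.03, 176.03], [-82.01, 121.73], [-58.28, 71.71], [-173.87, 95.51], [-174.79, -0.11], [-173.66, 173.66]. Speed limits (degrees/s): [136.94, 136.94, 172.46, 180, 180, 180].

INTERFACE

Orientations are given as [roll, pitch, yaw] about the fixed x, y, z axes, in that order (R = Rz(yaw) Ry(pitch) Rx(roll)).
In Python, from plant import r, capture, camera_info gives the robot as it stands. The module is installed in compiled form; this text tells all that it offers.
- The arm moves only by the tool apply_moves, never from a script. Its argument "deltas" is a list of rows, each an object of numbers: "tx", "ty", "tz": the shift along the tool's x, y, z in m; "turn": the turn about the tool's y in rad; "gripper": the finger opening in m, from 0 to 0.0876. A call has 1 to 5 rows; each row is the pose to reach, as a shift and turn from the pose commanded when the call began, along the tool's axes at that moment; what a row does not reach only later rows make up. A row lasts 1/10 s, in which the tool goes at most 50 mm and 8.59 degrees, less where a joint would pass 70% of its speed; a pose out of reach is approached as far as the arm can. A call with a gripper value outside its range is refused whole. The fingers move at their own pace and stop on an object; "newtons" is the grip in N (left out, the last holds). Time passes only in rows, so rows that repeat a pose let the fingers close. It gives the time, the measured TCP pose, the force and the opening at its end, in the units of the state.
- r.get_state(): the state, without advancing time (a new reading comes with each control period).
- capture(name): name is "side" or "top" or "wrist"; returns (picture, depth): 400x640x3 uint8, red, green, blue; 400x640 float32, m along the optical axis (not along the pixel's ray), 0 where there is no reading.
- camera_info(name): a dict with "K" (3x3 intrinsics, pixels), "eye" and "orientation" of the camera in the world; the wrist camera has in their place "tool_from_camera" (4x4, takes a point from camera to tool coordinates, whose origin is the TCP and whose axes are the tool frame's). Camera axes: x right, y up, looking along -z (the intrinsics and any distortion apply to the point x, -y, -z); pixel columns grow to the right and rows downward; lengths in m; the calibration is good to about 2 mm. The wrist camera is an equidistant fisheye: a pixel r from the principal point sees the ray r / f radians off the axis. A picture is of the moment at which its call begins: read the wrist's pose just before it. camera_info takes no time and is no camera call.
- r.close_job(): hands the job in, once; it reports no verdict.
The state is a dict: "time_s": time; "joints": joint angles; "qd": joint speeds; "joint_torque": joint torques, N m; "tcp_pos": TCP position; "eef_rot": TCP orientation; "contact_force": force on the tool from outside, world axes, zero at the start; "moment": the same for the moment, N m; "gripper_width": finger opening in m.
Only numpy, scipy, OpenCV 4.12 (cv2) and the standard library are available. Lean on these libraries where they do the work, as an engineer would, in place of code of your own. Each camera call takes 0.05 s, during which the arm holds its last target.

## Working session

There is one attempt and no reset: what is moved stays moved. The work goes in short steps, Python scripts to look and compute and a tool call to move; the robot and the scene stay as the last step left them, time stands still between calls to the robot, and variables do not carry over. Pictures are saved under pics/ and viewed, and the job is handed in when it is done.

Besides the shell and the picture viewer there is one more tool, called after ">>>" as name([rows], argument=value, ...), one row to a line, values as JSON. apply_moves: Moves the arm, as the interface text tells. Its arguments: {"type":"object","properties":{"deltas":{"type":"array","items":{"type":"object","properties":{"tx":{"type":"number"},"ty":{"type":"number"},"tz":{"type":"number"},"turn":{"type":"number"},"gripper":{"type":"number"}}}},"newtons":{"type":"number"}},"required":["deltas"]}

```bash
mkdir -p pics; ls
python3 - <<'E'
from plant import r,capture,camera_info
import cv2,numpy as np
print(r.get_state())
for n in("side","top","wrist"):
    print(n,camera_info(n))
    p,d=capture(n); cv2.imwrite(f"pics/{n}0.png",p[:,:,::-1]); np.save(f"pics/{n}0.npy",d)
E
```

```text
pics
{'time_s': 0.0, 'joints': array([ 8.15941481e+01,  2.05917909e+01,  6.35526293e-01, -1.89884471e-02,
       -7.01377159e+01, -1.65055699e+01]), 'qd': array([-0.07908162, -0.12082486, -0.03264857,  0.02555134, -0.01311095,
       -0.12103689]), 'joint_torque': array([ 1.57960349e-03, -5.82718241e+01,  2.93050486e+01,  6.99740052e+00,
        6.74753683e-03, -1.63914242e-04]), 'tcp_pos': array([0.2841707 , 0.61176649, 0.24263554]), 'eef_rot': array([-8.99048204e+01,  9.58818731e-03,  1.55082120e+02]), 'contact_force': array([-0.11974345,  0.20118194,  0.64152775]), 'moment': array([-0.05592799,  0.01801531,  0.00539411]), 'gripper_width': 0.08780752263219212}
side {'K': array([[404.06183387,   0.        , 318.18521431],
       [  0.        , 404.06183387, 199.80848758],
       [  0.        ,   0.        ,   1.        ]]), 'eye': array([ 0.34927282, -0.56753954,  0.85333886]), 'orientation': array([ 42.12681735,  -0.46187612, -19.2278024 ])}
top {'K': array([[393.57913857,   0.        , 322.41838827],
       [  0.        , 393.57913857, 185.2538764 ],
       [  0.        ,   0.        ,   1.        ]]), 'eye': array([0.42534015, 0.0319758 , 1.12052987]), 'orientation': array([  9.90174378,   0.56020914, -88.71029889])}
wrist {'K': array([[309.70691629,   0.        , 320.12569193],
       [  0.        , 309.70691629, 197.00243771],
       [  0.        ,   0.        ,   1.        ]]), 'tool_from_camera': array([[ 7.75798612e-04, -9.60976435e-01, -2.76629154e-01,
        -7.46524350e-02],
       [-1.20507091e-03,  2.76628138e-01, -9.60976285e-01,
        -1.40336010e-01],
       [ 9.99998973e-01,  1.07888182e-03, -9.43437022e-04,
        -7.20401736e-04],
       [ 0.00000000e+00,  0.00000000e+00,  0.00000000e+00,
         1.00000000e+00]])}
```

View pics/side0.png

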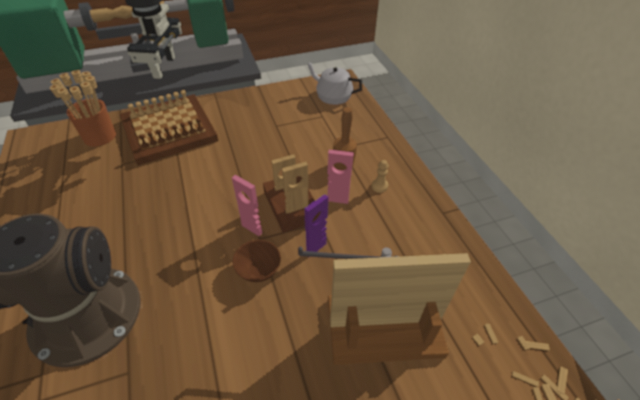

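View pics/top0.png

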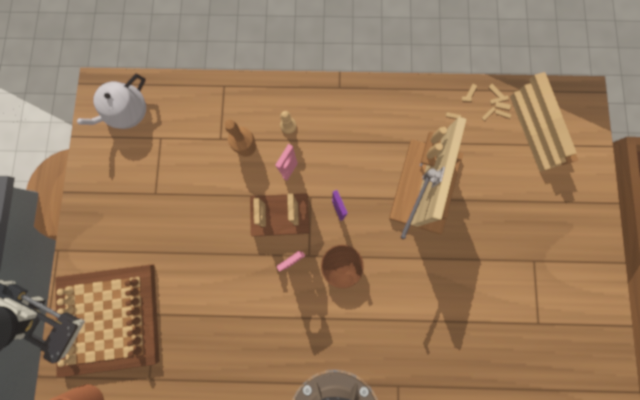

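View pics/wrist0.png

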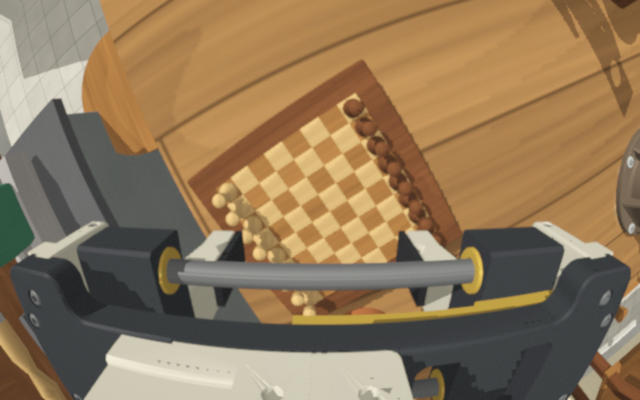

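```bash
cat > h.py <<'E'
import numpy as np,cv2
from scipy.spatial.transform import Rotation as R
from plant import r,capture,camera_info
def RE(e): return R.from_euler('xyz',e,degrees=True).as_matrix()
def pose(n):
    i=camera_info(n)
    if n!='wrist': return i['K'],RE(i['orientation']),np.array(i['eye'])
    s=r.get_state();T=i['tool_from_camera'];Rt=RE(s['eef_rot'])
    return i['K'],Rt@T[:3,:3],s['tcp_pos']+Rt@T[:3,3]
def cloud(n,d,P=None):
    K,Rc,e=P or pose(n); v,u=np.mgrid[0:400,0:640].astype(float)
    X=(u-K[0,2])/K[0,0];Y=(v-K[1,2])/K[1,1]
    if n=='wrist':
        rr=np.hypot(X,Y)+1e-9; t=np.tan(rr)/rr; X=X*t;Y=Y*t
    p=np.stack([X*d,-Y*d,-d],-1)
    w=p@Rc.T+e; w[d==0]=np.nan
    return w
def proj(n,w,P=None):
    K,Rc,e=P or pose(n); c=(np.asarray(w)-e)@Rc
    x=c[...,0]/-c[...,2];y=-c[...,1]/-c[...,2]
    if n=='wrist':
        q=np.hypot(x,y)+1e-9; f=np.arctan2(np.hypot(c[...,0],c[...,1]),-c[...,2])/q; x=x*f;y=y*f
    return np.stack([K[0,0]*x+K[0,2],K[1,1]*y+K[1,2]],-1)
def crop(n,p,x0,y0,x1,y1,f,name):
    c=cv2.resize(p[y0:y1,x0:x1,::-1],None,fx=f,fy=f,interpolation=cv2.INTER_CUBIC); cv2.imwrite(name,c)
E
python3 - <<'E'
from h import *
for n in('top','side'):
    p=cv2.imread(f'pics/{n}0.png')[:,:,::-1]
    if n=='top': crop(n,p,380,100,480,250,4,'pics/t1.png');crop(n,p,210,100,370,290,3,'pics/t2.png')
    else: crop(n,p,220,120,480,320,3,'pics/s1.png')
E
```

```text
(no output)
```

View pics/t1.png

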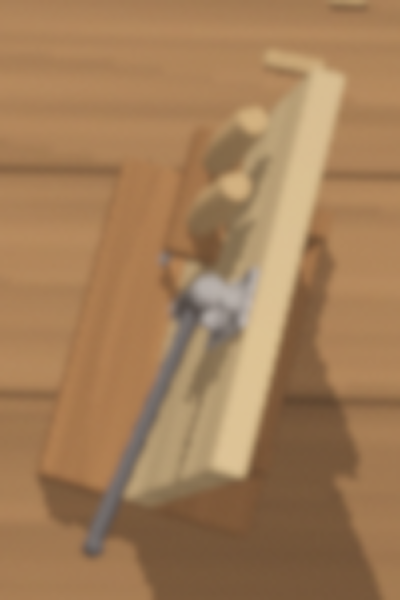

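View pics/t2.png

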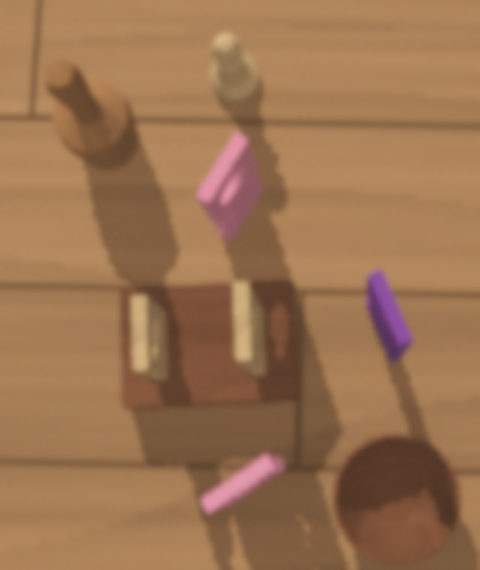

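View pics/s1.png

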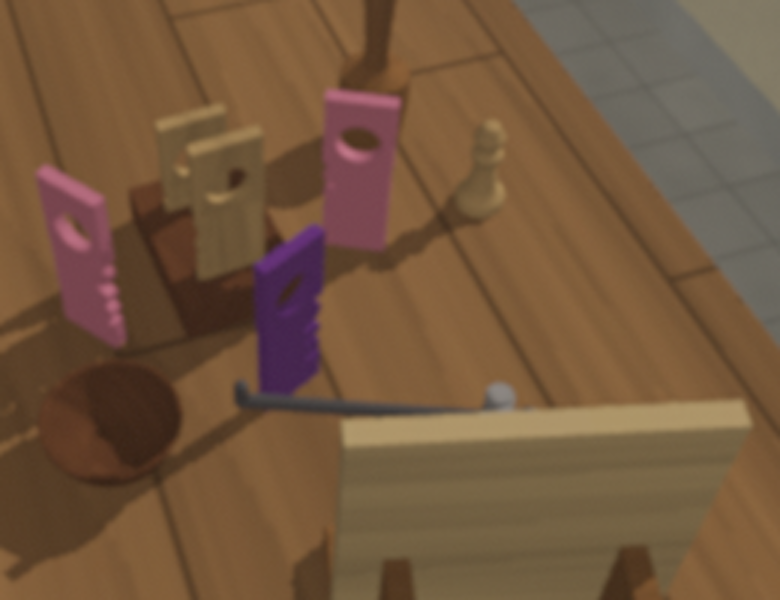

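Run:
```python
from h import *
np.set_printoptions(precision=4,suppress=True)
w=cloud('top',np.load('pics/top0.npy')); s=cloud('side',np.load('pics/side0.npy'))
print('top')
for n,u,v in [('tip',403,235),('bar',412,217),('bar2',421,198),('hinge',433,173),('bd top far',463,121),('bd bot near',434,217),('bdmid',449,170),('patL',257,211),('patR',290,208),('patRtop',289,197),('patRbot',291,217),('rack',270,210),('chess',285,117),('mallet',231,125),('bowl',342,262)]:
    print(n,w[v,u])
print('side')
for n,u,v in [('tip',300,249),('bar',340,254),('hinge',387,252),('bdL',340,262),('bdR',465,258),('patRface',288,205),('patL face',277,185)]:
    print(n,s[v,u])
# regions
def top(w,box,zmin):
    m=(w[...,2]>zmin)&(w[...,0]>box[0])&(w[...,0]<box[1])&(w[...,1]>box[2])&(w[...,1]<box[3]); return w[m]
for nm,c in(('top',w),('side',s)):
    q=top(c,(-.2,1,-.6,.6),.12); print(nm,len(q))
# board top
for nm,c in(('top',w),('side',s)):
    m=(abs(c[...,2]-.255)<.006)&(c[...,1]<-.1)&(c[...,1]>-.5)&(c[...,0]>.2)
    q=c[m]; print(nm,len(q),q.min(0),q.max(0)); 
    if len(q)>20: 
        a=cv2.minAreaRect(q[:,:2].astype(np.float32)); print(a,cv2.boxPoints(a))
```

```text
top
tip [ 0.4709 -0.1385  0.2328]
bar [ 0.5127 -0.1615  0.2226]
bar2 [ 0.5571 -0.1832  0.221 ]
hinge [ 0.6115 -0.2059  0.2443]
bd top far [ 0.7319 -0.2743  0.256 ]
bd bot near [ 0.5106 -0.2027  0.2551]
bdmid [ 0.6164 -0.2384  0.2566]
patL [0.5274 0.2078 0.1399]
patR [0.5311 0.1206 0.1895]
patRtop [0.5567 0.1234 0.1951]
patRbot [0.5094 0.1171 0.193 ]
rack [0.5416 0.1902 0.0381]
chess [0.7886 0.1516 0.1019]
mallet [0.7279 0.2693 0.2084]
bowl [ 0.4043 -0.012   0.0075]
side
tip [ 0.466  -0.1452  0.2329]
bar [ 0.5365 -0.1712  0.2192]
hinge [ 0.6121 -0.2102  0.2437]
bdL [ 0.5199 -0.2093  0.2549]
bdR [ 0.7331 -0.2731  0.2543]
patRface [0.5103 0.1136 0.0628]
patL face [0.504  0.2009 0.0547]
top 6774
side 19830
top 961 [ 0.5064 -0.2788  0.249 ] [ 0.7414 -0.1997  0.2603]
((0.6250406503677368, -0.2374086081981659), (0.024687347933650017, 0.24094367027282715), 74.4407958984375) [[ 0.5057 -0.217 ]
 [ 0.7378 -0.2816]
 [ 0.7444 -0.2578]
 [ 0.5123 -0.1932]]
side 1465 [ 0.5071 -0.2829  0.249 ] [ 0.7411 -0.2018  0.2589]
((0.6251552104949951, -0.2398393154144287), (0.025874143466353416, 0.24057631194591522), 74.36936950683594) [[ 0.5058 -0.2199]
 [ 0.7375 -0.2847]
 [ 0.7445 -0.2598]
 [ 0.5128 -0.195 ]]
```

```bash
cat >> h.py <<'E'
def go(p,psi=None,show=True):
    s=r.get_state();Rt=RE(s['eef_rot']); d=Rt.T@(np.array(p)-s['tcp_pos'])
    x=Rt[:,0]; cur=np.degrees(np.arctan2(x[1],x[0])); 
    t=0 if psi is None else np.radians((cur-psi+180)%360-180)
    print('psi',round(cur,2),'tcp',s['tcp_pos'].round(4),'t',round(s['time_s'],2),'| tx %.4f ty %.4f tz %.4f turn %.4f'%(*d,t))
E
python3 - <<'E'
from h import *
np.set_printoptions(precision=4,suppress=True)
for n in('top','side'):
    w=cloud(n,np.load(f'pics/{n}0.npy')); p=cv2.imread(f'pics/{n}0.png').astype(int);b,g,rr=p[...,0],p[...,1],p[...,2]
    col=((b-g>25)&(rr-g>20)).astype(np.uint8)
    k,l,st,c=cv2.connectedComponentsWithStats(col)
    for i in range(1,k):
        if st[i,4]<40: continue
        q=w[l==i]; q=q[~np.isnan(q[:,0])]; t=q[q[:,2]>q[:,2].max()-.01]
        print(n,c[i],q[:,2].max(),t[:,:2].min(0),t[:,:2].max(0))
    for nm,lo,hi,y0,y1 in(('long',.175,.2,.08,.16),('short',.128,.15,.17,.25),('rack',.034,.044,.06,.28)):
        m=(w[...,2]>lo)&(w[...,2]<hi)&(w[...,1]>y0)&(w[...,1]<y1)&(w[...,0]>.42)&(w[...,0]<.62)
        q=w[m]; a=cv2.minAreaRect(q[:,:2].astype(np.float32)); print(n,nm,len(q),np.median(q[:,2]),a,cv2.boxPoints(a).tolist())
go((.46,.22,.32),157)
E
```

```text
top [338.8253 204.7205] 0.18635350685125018 [ 0.5204 -0.0132] [0.5778 0.0189]
top long 169 0.19097702746300071 ((0.4922916889190674, 0.11261595785617828), (0.1455480307340622, 0.016733363270759583), 8.607816696166992) [[0.41908517479896545, 0.10999629646539688], [0.4215896427631378, 0.09345141798257828], [0.5654982328414917, 0.11523561924695969], [0.5629937648773193, 0.1317805051803589]]
top short 148 0.1410966807718787 ((0.5277601480484009, 0.20949402451515198), (0.061231013387441635, 0.012375427410006523), 4.046347141265869) [[0.49678435921669006, 0.21350596845149994], [0.49765756726264954, 0.20116139948368073], [0.5587359666824341, 0.20548208057880402], [0.5578627586364746, 0.21782664954662323]]
top rack 1619 0.04109141429638474 ((0.5034208297729492, 0.16316905617713928), (0.16705289483070374, 0.16005991399288177), 3.417936325073242) [[0.41527166962623596, 0.23807689547538757], [0.42481425404548645, 0.07830170542001724], [0.5915700197219849, 0.08826121687889099], [0.5820274353027344, 0.24803641438484192]]
side [315.9523 223.3252] 0.18417972183178977 [ 0.5193 -0.0171] [0.5796 0.017
[... 335 characters left out ...]
13852687313082335 ((0.529148280620575, 0.20621095597743988), (0.06269468367099762, 0.017374861985445023), 4.639525890350342) [[0.49720096588134766, 0.21233433485031128], [0.4986063241958618, 0.19501641392707825], [0.5610955953598022, 0.20008757710456848], [0.5596902370452881, 0.2174054980278015]]
side rack 861 0.04023063112573455 ((0.5106332898139954, 0.157382071018219), (0.16279643774032593, 0.16984732449054718), 85.4662857055664) [[0.4195411801338196, 0.08295140415430069], [0.5888570547103882, 0.06952569633722305], [0.6017253994941711, 0.2318127453327179], [0.43240952491760254, 0.24523845314979553]]
psi 155.08 tcp [0.2842 0.6119 0.2428] t 0.15 | tx -0.3246 ty -0.0768 tz 0.2814 turn -0.0334
```

>>> apply_moves([
  {"tx": -0.036, "ty": -0.009, "tz": 0.031},
  {"tx": -0.07, "ty": -0.02, "tz": 0.06},
  {"tx": -0.106, "ty": -0.035, "tz": 0.092},
  {"tx": -0.14, "ty": -0.05, "tz": 0.122},
  {"tx": -0.176, "ty": -0.065, "tz": 0.153},
])

```text
invalid input at $.deltas[0]: expected keys tx, ty, tz, turn, gripper
```

Run:
```python
from h import *
s=r.get_state(); print(s['joints'].round(1))
go((.49,-.14,.32),157)
```

```text
[ 81.6  20.6   0.6  -0.  -70.1 -16.5]
psi 155.08 tcp [0.2842 0.6119 0.2428] t 0.15 | tx -0.5034 ty -0.0764 tz 0.5953 turn -0.0334
```

>>> apply_moves([
  {"tx": -0.16, "ty": -0.04, "tz": 0.2, "turn": -0.03, "gripper": 0.04},
  {"tx": -0.16, "ty": -0.07, "tz": 0.2, "turn": -0.03, "gripper": 0.04},
  {"tx": -0.16, "ty": -0.07, "tz": 0.2, "turn": -0.03, "gripper": 0.04},
  {"tx": -0.16, "ty": -0.07, "tz": 0.2, "turn": -0.03, "gripper": 0.04},
  {"tx": -0.16, "ty": -0.07, "tz": 0.2, "turn": -0.03, "gripper": 0.04},
])

```text
time_s: 0.65
tcp_pos: [0.3416, 0.3761, 0.3093]
eef_rot: [-90.0, 0.0, 156.8]
contact_force: [0.7, 0.0, 1.7]
gripper_width: 0.0532
```

Run:
```python
from h import *
s=r.get_state(); print(s['joints'].round(1))
go((.49,-.14,.32),157)
```

```text
[ 69.9   2.4 -13.8  -0.  -73.8  -3.1]
psi 156.83 tcp [0.3416 0.3761 0.3093] t 0.65 | tx -0.3395 ty -0.0106 tz 0.4161 turn -0.0030
```

>>> apply_moves([
  {"tx": -0.34, "ty": -0.01, "tz": 0.416, "turn": 0, "gripper": 0.04},
  {"tx": -0.34, "ty": -0.01, "tz": 0.416, "turn": 0, "gripper": 0.04},
  {"tx": -0.34, "ty": -0.01, "tz": 0.416, "turn": 0, "gripper": 0.04},
  {"tx": -0.34, "ty": -0.01, "tz": 0.416, "turn": 0, "gripper": 0.04},
  {"tx": -0.34, "ty": -0.01, "tz": 0.416, "turn": 0, "gripper": 0.04},
])

```text
time_s: 1.15
tcp_pos: [0.4106, 0.136, 0.3139]
eef_rot: [-90.0, 0.0, 156.8]
contact_force: [1.4, 1.3, 0.8]
gripper_width: 0.0402
```

Run:
```python
from h import *
s=r.get_state(); print(s['joints'].round(1))
go((.4985,-.155,.30),157)
```

```text
[ 44.6  -5.7 -21.   -0.  -74.6  22.2]
psi 156.85 tcp [0.4106 0.136  0.3139] t 1.15 | tx -0.1952 ty 0.0138 tz 0.2330 turn -0.0026
```

>>> apply_moves([
  {"tx": -0.195, "ty": 0.014, "tz": 0.233, "turn": 0, "gripper": 0.04},
  {"tx": -0.195, "ty": 0.014, "tz": 0.233, "turn": 0, "gripper": 0.04},
  {"tx": -0.195, "ty": 0.014, "tz": 0.233, "turn": 0, "gripper": 0.04},
  {"tx": -0.195, "ty": 0.014, "tz": 0.233, "turn": 0, "gripper": 0.04},
  {"tx": -0.195, "ty": 0.014, "tz": 0.233, "turn": 0, "gripper": 0.04},
])

```text
time_s: 1.65
tcp_pos: [0.4827, -0.1034, 0.3022]
eef_rot: [-90.0, 0.0, 156.8]
contact_force: [0.5, 1.2, 1.3]
gripper_width: 0.0399
```

>>> apply_moves([
  {"tx": -0.055, "ty": 0.004, "tz": 0.066, "turn": 0, "gripper": 0.04},
  {"tx": -0.055, "ty": 0.004, "tz": 0.066, "turn": 0, "gripper": 0.04},
  {"tx": -0.055, "ty": 0.004, "tz": 0.066, "turn": 0, "gripper": 0.04},
])

```text
time_s: 1.95
tcp_pos: [0.5074, -0.187, 0.2967]
eef_rot: [-89.9, -0.1, 156.6]
contact_force: [-0.6, -0.5, 0.2]
gripper_width: 0.0399
```

Run:
```python
from h import *
s=r.get_state(); print(s['joints'].round(1))
P=pose('wrist')
p,d=capture('wrist'); cv2.imwrite('pics/w1.png',p[:,:,::-1]); 
go((.4985,-.155,.225),157)
```

```text
[  0.6   6.1 -11.3   0.  -72.7  66. ]
psi 156.59 tcp [ 0.507  -0.1855  0.2969] t 2.0 | tx 0.0198 ty 0.0720 tz -0.0247 turn -0.0072
```

View pics/w1.png

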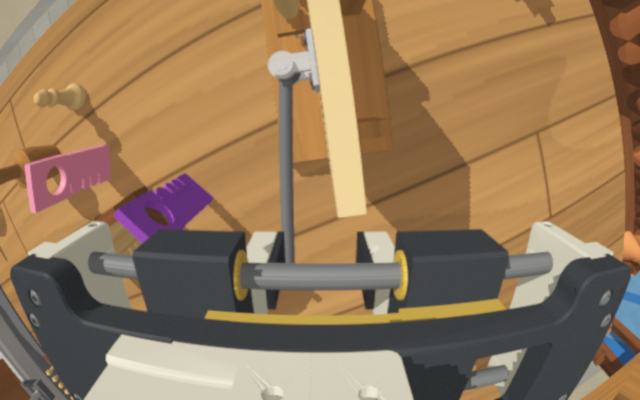

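>>> apply_moves([
  {"tx": 0.02, "ty": 0, "tz": -0.025, "turn": 0, "gripper": 0.045},
  {"tx": 0.02, "ty": 0, "tz": -0.025, "turn": 0, "gripper": 0.045},
  {"tx": 0.02, "ty": 0.0, "tz": -0.025, "turn": 0, "gripper": 0.045},
])

```text
time_s: 2.3
tcp_pos: [0.4985, -0.1516, 0.2985]
eef_rot: [-90.0, 0.0, 156.9]
contact_force: [-0.2, -0.6, 1.0]
gripper_width: 0.0449
```

Run:
```python
from h import *
p,d=capture('wrist'); cv2.imwrite('pics/w2.png',p[:,:,::-1]); 
p,d=capture('side'); crop('side',p,220,120,480,320,3,'pics/s2.png')
go((.4985,-.155,.225),157)
```

```text
psi 156.88 tcp [ 0.4987 -0.1522  0.2984] t 2.4 | tx -0.0008 ty 0.0734 tz 0.0027 turn -0.0022
```

View pics/w2.png

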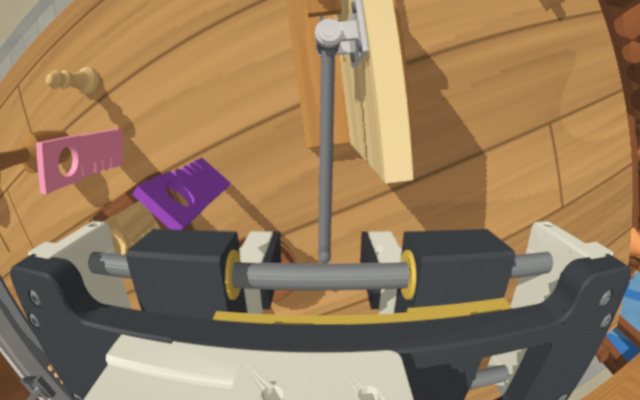

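View pics/s2.png

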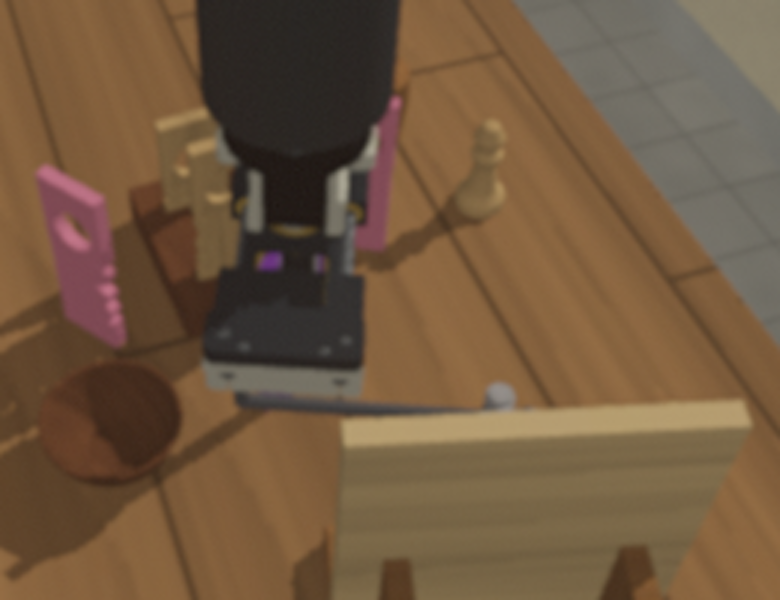

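>>> apply_moves([
  {"tx": 0, "ty": 0.04, "tz": 0.002, "turn": 0, "gripper": 0.045},
  {"tx": 0, "ty": 0.073, "tz": 0.002, "turn": 0, "gripper": 0.045},
  {"tx": 0, "ty": 0.073, "tz": 0.002, "turn": 0, "gripper": 0.03},
  {"tx": 0, "ty": 0.073, "tz": 0.002, "turn": 0, "gripper": 0.016},
  {"tx": 0, "ty": 0.073, "tz": 0.002, "turn": 0, "gripper": 0.016},
])

```text
time_s: 2.9
tcp_pos: [0.4992, -0.1547, 0.2271]
eef_rot: [-90.0, 0.2, 156.8]
contact_force: [-0.1, 0.2, -0.2]
gripper_width: 0.0266
```

Run:
```python
from h import *
p,d=capture('wrist'); cv2.imwrite('pics/w3.png',p[:,:,::-1]); 
s=r.get_state(); print(s['contact_force'],s['gripper_width'],s['tcp_pos'])
# arc plan: hinge H radius .125; tool frame rows from psi0
H=np.array([.6135,-.204]); s=r.get_state(); p0=s['tcp_pos'][:2]; v=p0-H; rad=np.hypot(*v); a0=np.degrees(np.arctan2(v[1],v[0])); print(rad,a0)
```

```text
[-0.36945423  0.36154767  0.19875556] 0.022294548749919176 [ 0.49909969 -0.15466209  0.22713637]
0.124585957538043 156.67070596718105
```

View pics/w3.png

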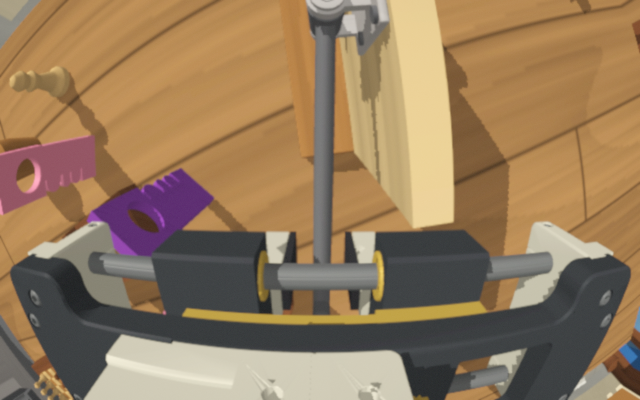

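>>> apply_moves([
  {"tx": -0.0007, "ty": 0, "tz": -0.0131, "turn": 0.105, "gripper": 0.016},
  {"tx": -0.0027, "ty": 0, "tz": -0.0261, "turn": 0.21, "gripper": 0.016},
  {"tx": -0.0062, "ty": 0, "tz": -0.0387, "turn": 0.315, "gripper": 0.016},
  {"tx": -0.0108, "ty": 0, "tz": -0.051, "turn": 0.42, "gripper": 0.016},
  {"tx": -0.0168, "ty": 0, "tz": -0.0627, "turn": 0.525, "gripper": 0.016},
])

```text
time_s: 3.45
tcp_pos: [0.5389, -0.1032, 0.2269]
eef_rot: [-90.1, 0.1, 126.5]
contact_force: [-0.4, -1.9, 0.1]
gripper_width: 0.0164
```

```bash
cat > st.py <<'E'
from h import *
H=np.array([.6135,-.204]); s=r.get_state(); p0=s['tcp_pos'][:2]; v=p0-H; rad=np.hypot(*v); a0=np.degrees(np.arctan2(v[1],v[0])); print(rad,a0,s['contact_force'],s['gripper_width'],s['tcp_pos'],s['eef_rot'],s['time_s'])
E
python3 st.py
```

```text
0.1253737960072207 126.49598272658521 [-0.39479802 -1.87642356  0.13920167] 0.01635742070897375 [ 0.53893188 -0.10321219  0.22692798] [-9.01053347e+01  8.75769276e-02  1.26493638e+02] 3.45
```

>>> apply_moves([
  {"tx": -0.0007, "ty": 0, "tz": -0.0131, "turn": 0.105, "gripper": 0.016},
  {"tx": -0.0027, "ty": 0, "tz": -0.0261, "turn": 0.21, "gripper": 0.016},
  {"tx": -0.0062, "ty": 0, "tz": -0.0387, "turn": 0.315, "gripper": 0.016},
  {"tx": -0.0108, "ty": 0, "tz": -0.051, "turn": 0.42, "gripper": 0.016},
  {"tx": -0.0168, "ty": 0, "tz": -0.0627, "turn": 0.525, "gripper": 0.016},
])

```text
time_s: 3.95
tcp_pos: [0.5993, -0.0793, 0.2268]
eef_rot: [-90.1, 0.0, 96.4]
contact_force: [-1.1, -1.0, 0.7]
gripper_width: 0.0158
```

```bash
python3 st.py
```

```text
0.12555422385427953 96.51240861190823 [-1.08944763 -0.99750443  0.74090135] 0.015843980570150858 [ 0.59925984 -0.07925594  0.22681866] [-9.01059698e+01  9.85781125e-03  9.64156188e+01] 3.95
```

>>> apply_moves([
  {"tx": -0.0004, "ty": 0, "tz": -0.01, "turn": 0.08, "gripper": 0.016},
  {"tx": -0.0016, "ty": 0, "tz": -0.0199, "turn": 0.16, "gripper": 0.016},
  {"tx": -0.0036, "ty": 0, "tz": -0.0297, "turn": 0.24, "gripper": 0.016},
  {"tx": -0.0056, "ty": 0, "tz": -0.0369, "turn": 0.3, "gripper": 0.016},
  {"tx": -0.006, "ty": 0, "tz": -0.0381, "turn": 0.31, "gripper": 0.016},
])

```text
time_s: 4.45
tcp_pos: [0.6379, -0.081, 0.2264]
eef_rot: [-90.1, -0.0, 78.8]
contact_force: [-1.0, -0.0, 0.4]
gripper_width: 0.0161
```

```bash
python3 st.py;  python3 - <<'E'
from h import *
p,d=capture('top'); np.save('pics/top1.npy',d);crop('top',p,380,100,480,250,4,'pics/t4.png')
w=cloud('top',d)
# bar points: z .205-.228 between hinge and tip
H=np.array([.6135,-.204]); q=w[(w[...,2]>.205)&(w[...,2]<.24)]; v=q[:,:2]-H; rr=np.hypot(*v.T);a=np.degrees(np.arctan2(v[:,1],v[:,0]))
m=(rr>.03)&(rr<.165)&(a<110)&(a>50); print(m.sum(), np.c_[rr[m],a[m],q[m,2]].round(3)[:40])
E
```

```text
0.12537900597965076 78.7605715197232 [-1.03666638 -0.02172709  0.38985804] 0.016130159040265397 [ 0.63793754 -0.08102561  0.22638022] [-9.00949164e+01 -2.13678673e-02  7.88169597e+01] 4.45
91 [[1.6400e-01 8.0265e+01 2.2300e-01]
 [1.6400e-01 8.1138e+01 2.2300e-01]
 [7.7000e-02 7.8108e+01 2.2000e-01]
 [7.4000e-02 7.7908e+01 2.2100e-01]
 [7.2000e-02 7.6959e+01 2.1800e-01]
 [7.0000e-02 7.6840e+01 2.2000e-01]
 [7.7000e-02 8.0505e+01 2.2300e-01]
 [7.4000e-02 7.9629e+01 2.2000e-01]
 [7.2000e-02 7.9519e+01 2.2200e-01]
 [6.9000e-02 7.8897e+01 2.2000e-01]
 [6.7000e-02 7.7993e+01 2.1800e-01]
 [6.5000e-02 7.8104e+01 2.2100e-01]
 [6.3000e-02 7.7442e+01 2.2000e-01]
 [6.0000e-02 7.7051e+01 2.2100e-01]
 [5.8000e-02 7.5910e+01 2.1800e-01]
 [7.6000e-02 8.2371e+01 2.2400e-01]
 [7.4000e-02 8.1964e+01 2.2300e-01]
 [7.1000e-02 8.1364e+01 2.2100e-01]
 [7.0000e-02 8.1904e+01 2.2600e-01]
 [6.7000e-02 8.0767e+01 2.2200e-01]
 [6.5000e-02 8.1067e+01 2.2500e-01]
 [6.2000e-02 7.9743e+01 2.2100e-01]
 [6.0000e-02 7.9074e+01 2.2000e-01]
 [5.7000e-02 7.8528e+01 2.2000e-01]
 [5.5000e-02 7.8173e+01 2.2000e-01]
 [5.4000e-02 7.8538e+01 2.2400e-01]
 [5.1000e-02 7.7313e+01 2.2100e-01]
 [4.8000e-02 7.5570e+01 2.1800e-01]
 [4.6000e-02 7.5382e+01 2.2000e-01]
 [7.8000e-02 8.3817e+01 2.2100e-01]
 [7.6000e-02 8.3529e+01 2.2000e-01]
 [7.3000e-02 8.2727e+01 2.1700e-01]
 [7.1000e-02 8.3249e+01 2.2100e-01]
 [6.8000e-02 8.2375e+01 2.1800e-01]
 [6.7000e-02 8.2719e+01 2.2100e-01]
 [6.4000e-02 8.2197e+01 2.2000e-01]
 [6.2000e-02 8.2080e+01 2.2100e-01]
 [6.0000e-02 8.1582e+01 2.2100e-01]
 [5.7000e-02 8.0683e+01 2.1900e-01]
 [5.5000e-02 8.0709e+01 2.2100e-01]]
```

View pics/t4.png

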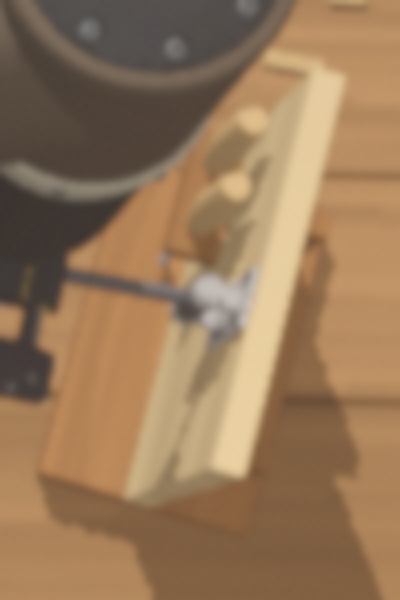

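>>> apply_moves([
  {"tx": -0.0001, "ty": 0, "tz": -0.005, "turn": 0.04, "gripper": 0.016},
  {"tx": -0.0003, "ty": 0, "tz": -0.0087, "turn": 0.07, "gripper": 0.016},
  {"tx": -0.0004, "ty": 0, "tz": -0.0105, "turn": 0.084, "gripper": 0.016},
])

```text
time_s: 4.8
tcp_pos: [0.6473, -0.0834, 0.2257]
eef_rot: [-90.0, -0.0, 74.1]
contact_force: [-0.9, -0.7, 1.1]
gripper_width: 0.0162
```

```bash
python3 st.py
```

```text
0.12521599213065812 74.34776036181113 [-0.90451581 -0.67040818  1.05928806] 0.016212082528524404 [ 0.64728301 -0.0834274   0.22570793] [-9.00397825e+01 -1.68698447e-02  7.40577995e+01] 4.8
```

Small steps now, watching for the stop.

>>> apply_moves([
  {"tx": 0, "ty": 0, "tz": -0.0015, "turn": 0.01, "gripper": 0.016},
  {"tx": 0, "ty": 0, "tz": -0.003, "turn": 0.02, "gripper": 0.016},
  {"tx": 0, "ty": 0, "tz": -0.003, "turn": 0.02, "gripper": 0.016},
])

```text
time_s: 5.1
tcp_pos: [0.6501, -0.0843, 0.2251]
eef_rot: [-90.0, 0.0, 72.9]
contact_force: [-0.1, 0.1, 1.0]
gripper_width: 0.016
```

```bash
python3 st.py
```

```text
0.12518539593920483 73.01011900922016 [-0.12928766  0.10816391  1.02410923] 0.015991924788559764 [ 0.65007952 -0.08427815  0.22513881] [-9.00065731e+01  1.68608540e-04  7.29252980e+01] 5.1
```

>>> apply_moves([
  {"tx": 0, "ty": 0, "tz": -0.0015, "turn": 0.0, "gripper": 0.016},
  {"tx": 0, "ty": 0, "tz": -0.003, "turn": 0.0, "gripper": 0.016},
  {"tx": 0, "ty": 0, "tz": -0.003, "turn": 0.0, "gripper": 0.016},
])

```text
time_s: 5.4
tcp_pos: [0.6509, -0.0846, 0.2249]
eef_rot: [-89.8, 0.0, 72.9]
contact_force: [-9.1, 4.5, 5.5]
gripper_width: 0.016
```

```bash
python3 st.py
```

```text
0.12510454630560602 72.59321614633734 [-9.09492248  4.50211119  5.45044129] 0.01604036968655186 [ 0.6509255  -0.08462463  0.22488223] [-8.97678991e+01  2.74498118e-02  7.29434162e+01] 5.4
```

>>> apply_moves([
  {"tx": 0, "ty": 0, "tz": 0.003, "turn": 0.0, "gripper": 0.03},
  {"tx": 0, "ty": 0, "tz": 0.003, "turn": 0.0, "gripper": 0.04},
  {"tx": 0, "ty": -0.03, "tz": 0.003, "turn": 0.0, "gripper": 0.05},
  {"tx": 0, "ty": -0.08, "tz": 0.003, "turn": 0.0, "gripper": 0.05},
  {"tx": 0, "ty": -0.12, "tz": 0.003, "turn": 0.0, "gripper": 0.05},
])

```text
time_s: 5.9
tcp_pos: [0.6504, -0.0846, 0.3475]
eef_rot: [-90.1, 0.0, 72.9]
contact_force: [0.6, -0.4, 1.5]
gripper_width: 0.0477
```

```bash
python3 st.py;  python3 - <<'E'
from h import *
go((.48,.118,.36),7.6)
E
```

```text
0.12498136669597627 72.82338723419518 [ 0.58005904 -0.43359566  1.48809833] 0.047747550288233735 [ 0.65040926 -0.08459293  0.34754333] [-9.00923315e+01  1.73172491e-02  7.29367822e+01] 5.9
psi 72.94 tcp [ 0.6504 -0.0846  0.3475] t 5.9 | tx 0.1437 ty -0.0129 tz 0.2223 turn 1.1403
```

>>> apply_moves([
  {"tx": 0.144, "ty": -0.02, "tz": 0.222, "turn": 1.14, "gripper": 0.04},
  {"tx": 0.144, "ty": -0.02, "tz": 0.222, "turn": 1.14, "gripper": 0.04},
  {"tx": 0.144, "ty": -0.02, "tz": 0.222, "turn": 1.14, "gripper": 0.04},
  {"tx": 0.144, "ty": -0.02, "tz": 0.222, "turn": 1.14, "gripper": 0.04},
  {"tx": 0.144, "ty": -0.02, "tz": 0.222, "turn": 1.14, "gripper": 0.04},
])

```text
time_s: 6.4
tcp_pos: [0.5003, 0.095, 0.3632]
eef_rot: [-90.0, -0.1, 32.7]
contact_force: [-0.2, 1.2, 0.0]
gripper_width: 0.0401
```

Run:
```python
from h import *
go((.47,.118,.34),7.6)
s=r.get_state(); print(s['joints'].round(1))
```

```text
psi 32.68 tcp [0.5003 0.095  0.3632] t 6.4 | tx -0.0132 ty 0.0232 tz 0.0357 turn 0.4377
[ 32.9   1.3  -8.1   0.  -80.5 -90.2]
```

>>> apply_moves([
  {"tx": -0.013, "ty": 0.022, "tz": 0.025, "turn": 0.43, "gripper": 0.04},
  {"tx": -0.013, "ty": 0.022, "tz": 0.025, "turn": 0.43, "gripper": 0.04},
  {"tx": -0.013, "ty": 0.022, "tz": 0.025, "turn": 0.43, "gripper": 0.04},
  {"tx": -0.013, "ty": 0.022, "tz": 0.025, "turn": 0.43, "gripper": 0.04},
  {"tx": -0.013, "ty": 0.022, "tz": 0.025, "turn": 0.43, "gripper": 0.04},
])

```text
time_s: 6.9
tcp_pos: [0.4771, 0.1079, 0.341]
eef_rot: [-90.0, -0.0, 8.6]
contact_force: [0.5, 0.5, 0.3]
gripper_width: 0.0401
```

Run:
```python
from h import *
P=pose('wrist');p,d=capture('wrist'); cv2.imwrite('pics/w5.png',p[:,:,::-1]);np.save('pics/w5.npy',d)
w=cloud('wrist',d,P)
np.savez('pics/w5P.npz',*P)
m=(w[...,2]>.178)&(w[...,2]<.2)&(abs(w[...,1]-.12)<.04)&(abs(w[...,0]-.53)<.08); q=w[m]
print(m.sum())
if m.sum()>20: print(cv2.minAreaRect(q[:,:2].astype(np.float32)), q.mean(0), cv2.fitLine(q[:,:2].astype(np.float32),2,0,.01,.01).ravel())
print(np.argwhere(m).min(0),np.argwhere(m).max(0))
p,d=capture('top'); np.save('pics/top2.npy',d);crop('top',p,380,100,480,250,4,'pics/t5.png')
w=cloud('top',d)
H=np.array([.6135,-.204]); q=w[(w[...,2]>.213)&(w[...,2]<.226)]; v=q[:,:2]-H; rr=np.hypot(*v.T);a=np.degrees(np.arctan2(v[:,1],v[:,0]))
m=(rr>.03)&(rr<.15)&(a<100)&(a>50);q=q[m]; L=cv2.fitLine(q[:,:2].astype(np.float32),cv2.DIST_HUBER,0,.01,.01).ravel();print(m.sum(),L,np.degrees(np.arctan2(L[1],L[0])), q.mean(0))
```

```text
612
((0.5307411551475525, 0.11849542707204819), (0.05592590570449829, 0.012069281190633774), 4.8917341232299805) [0.52847715 0.11817439 0.18872661] [0.9963803  0.08500747 0.52847713 0.11817439]
[211 315] [262 329]
221 [ 0.26833534  0.96332556  0.6358593  -0.11911234] 74.43476 [ 0.63656989 -0.11756003  0.22012354]
```

View pics/w5.png

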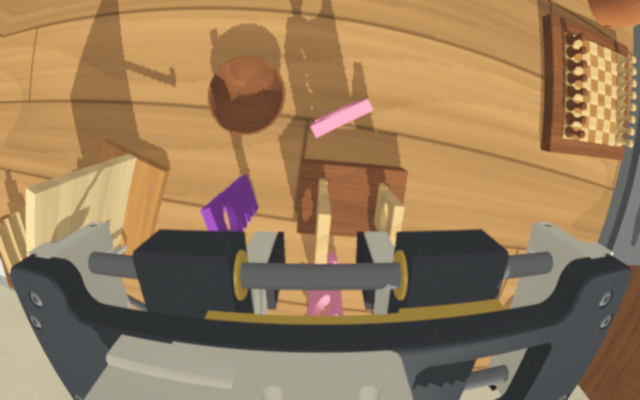

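View pics/t5.png

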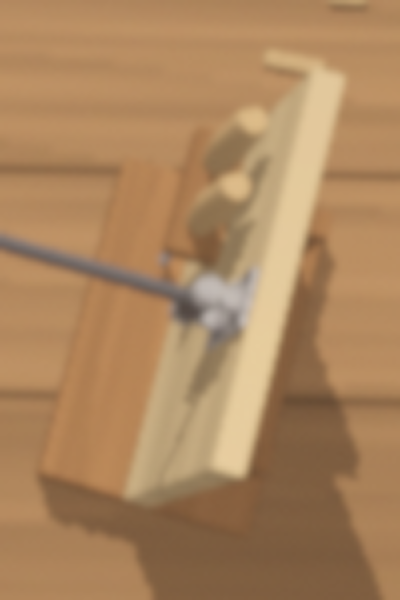

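```bash
python3 - <<'E'
from h import *
for n,f in(('top','pics/top0.npy'),('side','pics/side0.npy'),('wrist','pics/w5.npy')):
    P=None
    if n=='wrist': z=np.load('pics/w5P.npz');P=(z['arr_0'],z['arr_1'],z['arr_2'])
    w=cloud(n,np.load(f),P)
    for a,b,c,e in((.18,.2,.09,.15),(.13,.15,.18,.235)):
        m=(w[...,2]>a)&(w[...,2]<b)&(w[...,1]>c)&(w[...,1]<e)&(w[...,0]>.48)&(w[...,0]<.58); q=w[m]
        if len(q)<9: continue
        print(n,len(q),cv2.minAreaRect(q[:,:2].astype(np.float32)),q.mean(0).round(4),np.percentile(q,[1,99],axis=0).round(4).tolist())
    m=(w[...,2]>.036)&(w[...,2]<.045)&(w[...,1]>.05)&(w[...,1]<.27)&(w[...,0]>.46)&(w[...,0]<.6); q=w[m]; print('rack',cv2.minAreaRect(q[:,:2].astype(np.float32)))
go((.53,.1195,.1846),5)
E
python3 -c "
import cv2
p=cv2.imread('pics/w5.png')[150:280,270:430];cv2.imwrite('pics/w5c.png',cv2.resize(p,None,fx=4,fy=4,interpolation=2))"
```

```text
top 144 ((0.533689022064209, 0.11929881572723389), (0.06134992465376854, 0.012336020357906818), 2.3940534591674805) [0.5335 0.1195 0.191 ] [[0.5032, 0.1125, 0.182], [0.5642, 0.1263, 0.1958]]
top 147 ((0.5277601480484009, 0.20949402451515198), (0.061231013387441635, 0.012375427410006523), 4.046347141265869) [0.527  0.209  0.1405] [[0.4973, 0.2018, 0.1315], [0.5578, 0.2167, 0.1455]]
rack ((0.5305829644203186, 0.165041983127594), (0.110432468354702, 0.16036272048950195), 4.323098182678223)
side 173 ((0.5346366167068481, 0.11795856803655624), (0.0622083880007267, 0.01606917940080166), 2.8514204025268555) [0.5333 0.1156 0.1878] [[0.5034, 0.1089, 0.1803], [0.5647, 0.1259, 0.1926]]
side 140 ((0.529148280620575, 0.20621095597743988), (0.06269468367099762, 0.017374861985445023), 4.639525890350342) [0.528  0.2052 0.1377] [[0.4981, 0.1977, 0.1303], [0.5598, 0.2158, 0.1427]]
rack ((0.5311914086341858, 0.16259512305259705), (0.1112423911690712, 0.16368038952350616), 4.378697395324707)
wrist 603 ((0.5307402014732361, 0.11852164566516876), (0.055938150733709335, 0.012056693434715271), 4.820889472961426) [0.5287 0.1182 0.1889] [[0.5032, 0.1111, 0.1814], [0.5574, 0.1255, 0.1908]]
wrist 373 ((0.5241604447364807, 0.20835329592227936), (0.05234534293413162, 0.013186612166464329), 5.286990165710449) [0.5176 0.2065 0.1382] [[0.4982, 0.2002, 0.1307], [0.5466, 0.214, 0.1408]]
rack ((0.5308967232704163, 0.16329969465732574), (0.1115257665514946, 0.1615038812160492), 4.328444480895996)
psi 8.51 tcp [0.4771 0.1077 0.3408] t 7.0 | tx 0.0541 ty 0.1562 tz 0.0038 turn 0.0613
```

View pics/w5c.png

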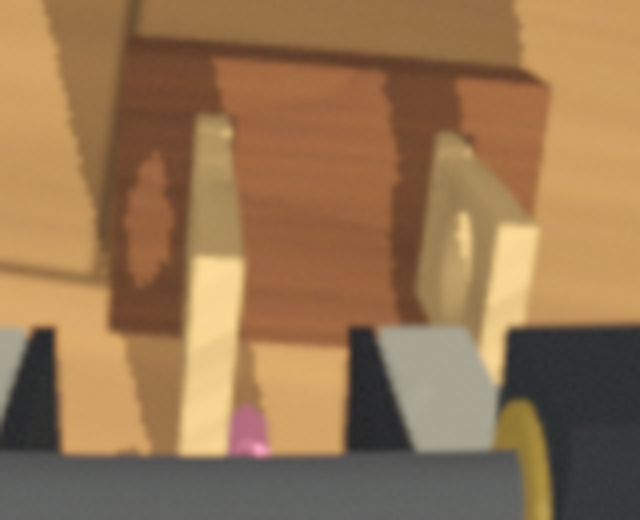

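>>> apply_moves([
  {"tx": 0.055, "ty": 0.07, "tz": 0.002, "turn": 0.073, "gripper": 0.05},
  {"tx": 0.055, "ty": 0.07, "tz": 0.002, "turn": 0.073, "gripper": 0.05},
  {"tx": 0.055, "ty": 0.07, "tz": 0.002, "turn": 0.073, "gripper": 0.05},
  {"tx": 0.055, "ty": 0.07, "tz": 0.002, "turn": 0.073, "gripper": 0.05},
])

```text
time_s: 7.4
tcp_pos: [0.5311, 0.1173, 0.2699]
eef_rot: [-90.1, 0.1, 4.2]
contact_force: [0.1, 0.3, 0.3]
gripper_width: 0.0501
```

Run:
```python
from h import *
p,d=capture('wrist'); crop('wrist',p,200,150,440,320,3,'pics/w6.png')
go((.533,.119,.184),4.3)
```

```text
psi 4.22 tcp [0.5312 0.1176 0.2712] t 7.45 | tx 0.0019 ty 0.0872 tz 0.0013 turn -0.0013
```

View pics/w6.png

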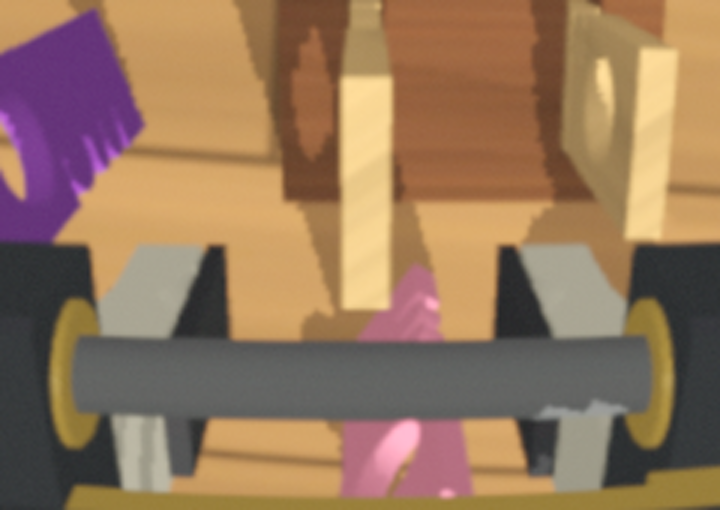

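>>> apply_moves([
  {"tx": 0.002, "ty": 0.045, "tz": 0.001, "turn": 0, "gripper": 0.05},
  {"tx": 0.002, "ty": 0.075, "tz": 0.001, "turn": 0, "gripper": 0.05},
  {"tx": 0.002, "ty": 0.0872, "tz": 0.001, "turn": 0, "gripper": 0.05},
  {"tx": 0.002, "ty": 0.0872, "tz": 0.001, "turn": 0, "gripper": 0.03},
  {"tx": 0.002, "ty": 0.0872, "tz": 0.001, "turn": 0, "gripper": 0.02},
], newtons=25)

```text
time_s: 7.95
tcp_pos: [0.5338, 0.1194, 0.1857]
eef_rot: [-90.0, -0.2, 4.2]
contact_force: [-0.1, 1.0, 0.4]
gripper_width: 0.0393
```

Run:
```python
from h import *
p,d=capture('wrist'); crop('wrist',p,200,150,440,320,3,'pics/w7.png')
p,d=capture('side'); crop('side',p,220,100,420,260,4,'pics/s7.png')
go((.533,.119,.184),4.3); print(r.get_state()['contact_force'])
```

```text
psi 4.21 tcp [0.5339 0.1195 0.1858] t 8.05 | tx -0.0010 ty 0.0018 tz -0.0004 turn -0.0016
[-0.05591544 -0.08593379  0.26379151]
```

View pics/w7.png

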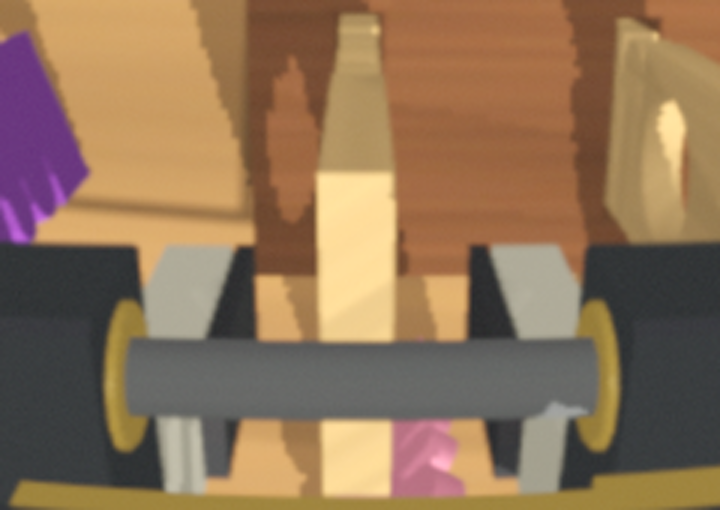

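View pics/s7.png

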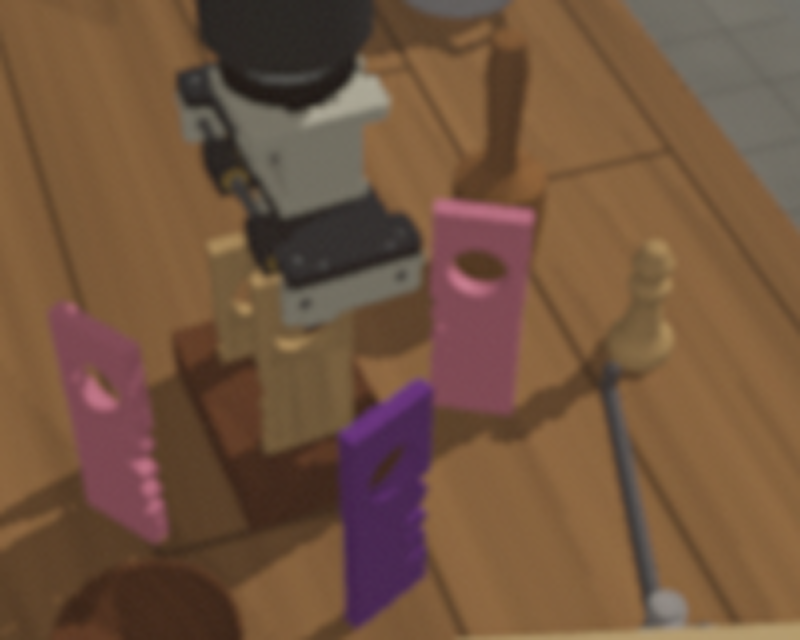

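>>> apply_moves([
  {"tx": -0.0005, "ty": 0.001, "tz": -0.0005, "turn": 0, "gripper": 0.015},
  {"tx": -0.0005, "ty": 0.001, "tz": -0.0005, "turn": 0, "gripper": 0.0},
  {"tx": -0.0005, "ty": 0.001, "tz": -0.0005, "turn": 0, "gripper": 0.0},
  {"tx": -0.0005, "ty": 0.001, "tz": -0.0005, "turn": 0, "gripper": 0.0},
  {"tx": -0.0005, "ty": 0.001, "tz": -0.0005, "turn": 0, "gripper": 0.0},
], newtons=25)

```text
time_s: 8.55
tcp_pos: [0.5327, 0.1185, 0.1832]
eef_rot: [-90.0, -0.0, 4.2]
contact_force: [-1.3, -1.0, 5.7]
gripper_width: 0.0114
```

>>> apply_moves([
  {"tx": 0, "ty": 0, "tz": 0, "turn": 0, "gripper": 0.0},
  {"tx": 0, "ty": 0, "tz": 0, "turn": 0, "gripper": 0.0},
], newtons=25)

```text
time_s: 8.75
tcp_pos: [0.5327, 0.1185, 0.1832]
eef_rot: [-90.0, -0.0, 4.2]
contact_force: [-1.3, 0.1, 5.7]
gripper_width: 0.0119
```

>>> apply_moves([
  {"tx": 0, "ty": -0.01, "tz": 0, "turn": 0, "gripper": 0.0},
  {"tx": 0, "ty": -0.025, "tz": 0, "turn": 0, "gripper": 0.0},
  {"tx": 0, "ty": -0.045, "tz": 0, "turn": 0, "gripper": 0.0},
  {"tx": 0, "ty": -0.07, "tz": 0, "turn": 0, "gripper": 0.0},
  {"tx": 0, "ty": -0.1, "tz": 0, "turn": 0, "gripper": 0.0},
])

```text
time_s: 9.25
tcp_pos: [0.5316, 0.1182, 0.2829]
eef_rot: [-90.0, 0.1, 4.2]
contact_force: [0.5, 0.6, -0.9]
gripper_width: 0.0117
```

Run:
```python
from h import *
p,d=capture('side'); crop('side',p,220,60,420,220,4,'pics/s8.png')
s=r.get_state(); print(s['contact_force'],s['moment'],s['gripper_width'])
go((.66,.0,.41),-15.6)
```

```text
[3.28506668 0.59339451 4.95561225] [ 0.15494997 -0.88038008 -0.01279784] 0.011940281698838222
psi 4.22 tcp [0.5341 0.1187 0.289 ] t 9.3 | tx 0.1176 ty -0.1204 tz -0.1275 turn 0.3459
```

View pics/s8.png

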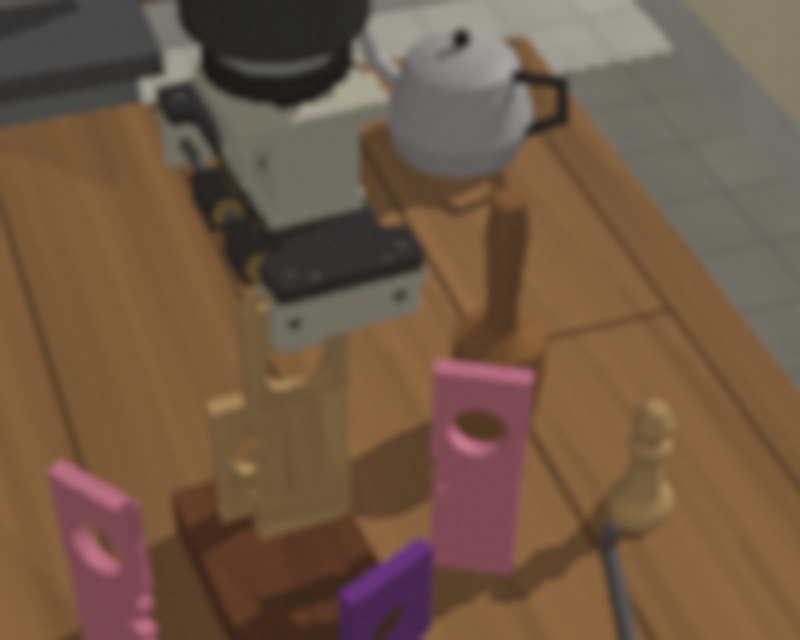

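>>> apply_moves([
  {"tx": 0, "ty": -0.05, "tz": 0, "turn": 0, "gripper": 0.0},
  {"tx": 0.01, "ty": -0.09, "tz": -0.01, "turn": 0.05, "gripper": 0.0},
  {"tx": 0.04, "ty": -0.12, "tz": -0.035, "turn": 0.12, "gripper": 0.0},
  {"tx": 0.07, "ty": -0.12, "tz": -0.065, "turn": 0.2, "gripper": 0.0},
  {"tx": 0.1, "ty": -0.12, "tz": -0.1, "turn": 0.28, "gripper": 0.0},
])

```text
time_s: 9.8
tcp_pos: [0.6405, 0.0257, 0.4041]
eef_rot: [-89.9, -0.1, -12.0]
contact_force: [1.0, 1.2, -1.3]
gripper_width: 0.0121
```

Run:
```python
from h import *
go((.667,-.0115,.40),-15.57)
```

```text
psi -11.96 tcp [0.6405 0.0257 0.4041] t 9.8 | tx 0.0336 ty 0.0041 tz -0.0309 turn 0.0630
```

>>> apply_moves([
  {"tx": 0.034, "ty": 0.004, "tz": -0.031, "turn": 0.063, "gripper": 0.0},
  {"tx": 0.034, "ty": 0.004, "tz": -0.031, "turn": 0.063, "gripper": 0.0},
  {"tx": 0.034, "ty": 0.05, "tz": -0.031, "turn": 0.063, "gripper": 0.0},
  {"tx": 0.034, "ty": 0.1, "tz": -0.031, "turn": 0.063, "gripper": 0.0},
  {"tx": 0.034, "ty": 0.1, "tz": -0.031, "turn": 0.063, "gripper": 0.0},
])

```text
time_s: 10.3
tcp_pos: [0.6622, -0.0114, 0.2945]
eef_rot: [-90.3, 0.8, -15.5]
contact_force: [-0.2, -0.6, -1.7]
gripper_width: 0.0118
```

```bash
cat > look.py <<'E'
from h import *
import sys
t=sys.argv[1]
s=r.get_state();print(s['time_s'],s['tcp_pos'].round(4),s['eef_rot'].round(2),s['contact_force'].round(1),s['gripper_width'])
for n,b,f in(('side',(250,130,450,290),4),('top',(300,110,480,250),4)):
    p,d=capture(n); np.save(f'pics/{n}_{t}.npy',d); cv2.imwrite(f'pics/{n}_{t}_full.png',p[:,:,::-1]); crop(n,p,*b,f,f'pics/{n}_{t}.png')
H=np.array([.6135,-.204]);u=np.array([.2687,.9632]);v=s['tcp_pos'][:2]-H
print('along',v@u,'lateral',v@np.array([u[1],-u[0]]))
go((*(H+.2*u),.263),-15.57)
E
python3 look.py a
```

```text
10.3 [ 0.6622 -0.0114  0.2945] [-90.25   0.76 -15.53] [-0.2 -0.6 -1.7] 0.011772770465741147
along 0.19859445838936862 lateral -0.004891563233031008
psi -15.45 tcp [ 0.6664 -0.0115  0.3034] t 10.4 | tx 0.0008 ty 0.0404 tz 0.0005 turn 0.0022
```

View pics/side_a.png

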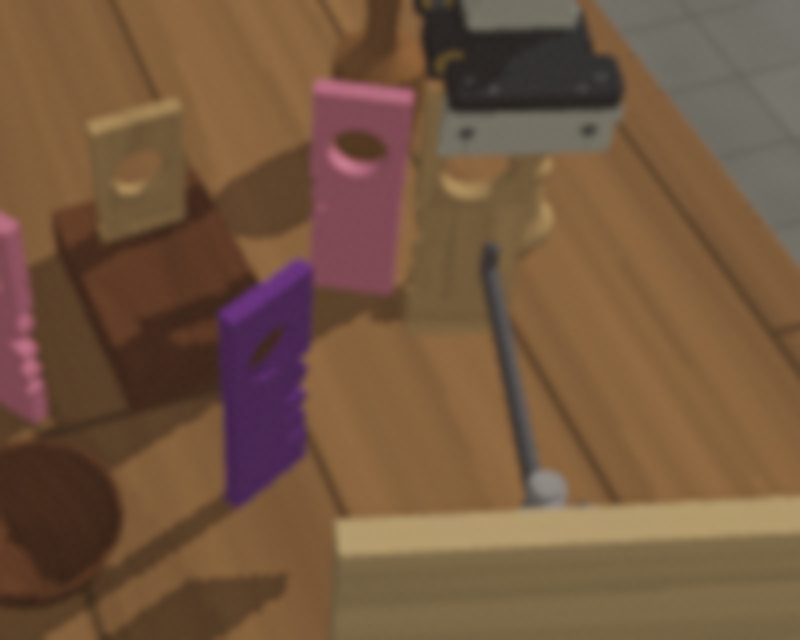

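View pics/top_a.png

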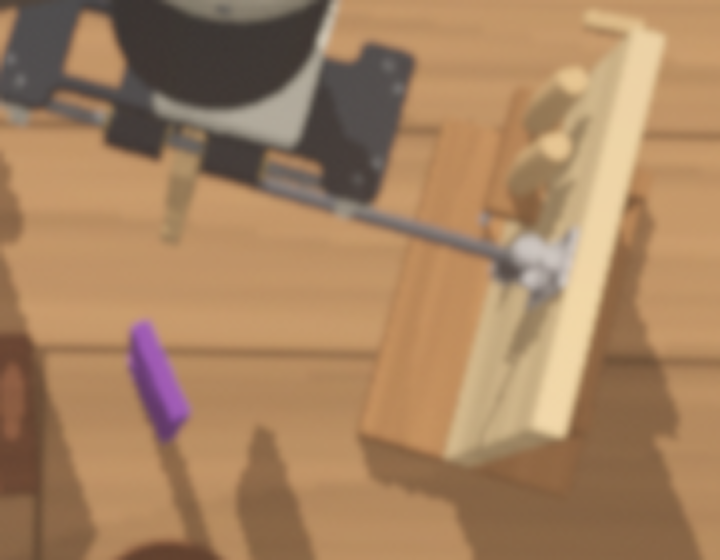

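>>> apply_moves([
  {"tx": 0.0008, "ty": 0.02, "tz": 0.0005, "turn": 0, "gripper": 0.0},
  {"tx": 0.0008, "ty": 0.04, "tz": 0.0005, "turn": 0, "gripper": 0.0},
  {"tx": 0.0008, "ty": 0.04, "tz": 0.0005, "turn": 0, "gripper": 0.0},
])

```text
time_s: 10.7
tcp_pos: [0.6676, -0.0107, 0.2637]
eef_rot: [-90.0, -0.0, -15.4]
contact_force: [0.1, -1.2, -1.6]
gripper_width: 0.0118
```

```bash
python3 look.py b
python3 - <<'E'
from h import *
s=r.get_state();Rt=RE(s['eef_rot'])
w=cloud('side',np.load('pics/side_b.npy')); q=(w-s['tcp_pos'])@Rt
m=(abs(q[...,2])<.02)&(abs(q[...,0])<.05)&(q[...,1]>.02)&(q[...,1]<.18)
print(m.sum())
for y in np.arange(.025,.18,.01):
    k=m&(abs(q[...,1]-y)<.005); a=q[k]
    if len(a): print(round(y,3),len(a),a[:,0].min().round(4),a[:,0].max().round(4),np.median(a[:,2]).round(4), np.sort(a[:,0])[::max(1,len(a)//12)].round(3))
# bar in tool frame
for d in(.03,.08,.12,.16):
    h=np.array([.6135,-.204,.215])+d*np.array([.2687,.9632,0]); print(d,((h-s['tcp_pos'])@Rt).round(4))
E
```

```text
10.7 [ 0.6676 -0.0107  0.2637] [-8.999e+01 -3.000e-02 -1.545e+01] [ 0.1 -1.2 -1.6] 0.011802913618921137
along 0.2007429232848355 lateral 0.00012913775917053818
psi -15.44 tcp [ 0.6685 -0.0109  0.2658] t 10.8 | tx -0.0012 ty 0.0028 tz -0.0007 turn 0.0023
902
0.025 16 -0.0302 -0.0232 -0.0061 [-0.03  -0.03  -0.03  -0.03  -0.03  -0.028 -0.028 -0.028 -0.027 -0.026
 -0.026 -0.025 -0.023 -0.023 -0.023 -0.023]
0.035 23 -0.0297 0.0305 -0.006 [-0.03  -0.029 -0.029 -0.029 -0.027 -0.027 -0.027 -0.025 -0.025 -0.024
 -0.023 -0.023 -0.02  -0.02  -0.018  0.021  0.022  0.024  0.026  0.028
  0.028  0.03   0.031]
0.045 48 -0.0299 0.0319 -0.0056 [-0.03  -0.029 -0.028 -0.026 -0.022 -0.02   0.02   0.021  0.023  0.025
  0.027  0.03 ]
0.055 77 -0.0295 0.0321 -0.0053 [-0.03  -0.026 -0.023 -0.019 -0.016 -0.012  0.009  0.014  0.016  0.018
  0.021  0.024  0.028]
0.065 108 -0.0295 0.0319 -0.0059 [-0.029 -0.022 -0.016 -0.009 -0.006 -0.002  0.001  0.005  0.009  0.013
  0.018  0.027]
0.075 65 -0.0275 0.0309 -0.0057 [-0.028 -0.024 -0.019 -0.016 -0.012 -0.008 -0.003  0.001  0.004  0.016
  0.019  0.024  0.028]
0.085 6
[... 712 characters left out ...]
.008 -0.005  0.     0.005  0.007
  0.01   0.014  0.028  0.031]
0.145 60 -0.0281 0.0299 -0.006 [-0.028 -0.026 -0.023 -0.019 -0.016 -0.011 -0.006 -0.004  0.001  0.006
  0.01   0.015]
0.155 54 -0.0278 0.0188 -0.0063 [-0.028 -0.025 -0.02  -0.018 -0.013 -0.01  -0.006 -0.003  0.002  0.004
  0.007  0.011  0.014  0.018]
0.165 59 -0.0281 0.0206 -0.0063 [-0.028 -0.028 -0.024 -0.022 -0.019 -0.014 -0.01  -0.007 -0.002  0.
  0.004  0.008  0.012  0.015  0.02 ]
0.175 26 -0.0283 0.0231 -0.0061 [-0.028 -0.026 -0.021 -0.016 -0.014 -0.012 -0.009 -0.006 -0.002  0.006
  0.013  0.018  0.021]
0.03 [-0.0018  0.0506 -0.1708]
0.08 [-0.0016  0.0507 -0.1208]
0.12 [-0.0015  0.0507 -0.0808]
0.16 [-0.0014  0.0507 -0.0408]
```

View pics/side_b.png

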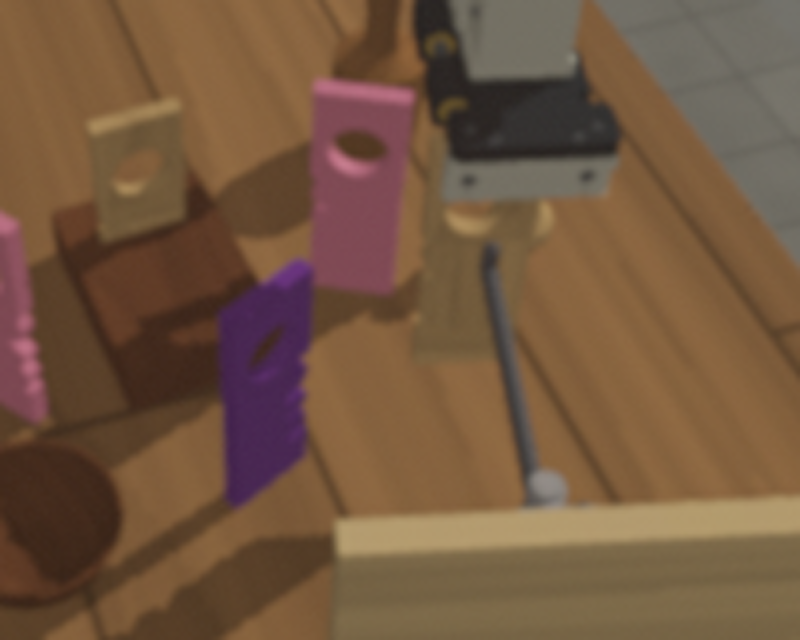

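>>> apply_moves([
  {"tx": -0.0025, "ty": 0.0028, "tz": -0.004, "turn": 0.002, "gripper": 0.0},
  {"tx": -0.0025, "ty": 0.0028, "tz": -0.012, "turn": 0.002, "gripper": 0.0},
  {"tx": -0.0025, "ty": 0.0028, "tz": -0.02, "turn": 0.002, "gripper": 0.0},
  {"tx": -0.0025, "ty": 0.0028, "tz": -0.025, "turn": 0.002, "gripper": 0.0},
  {"tx": -0.0025, "ty": 0.0028, "tz": -0.025, "turn": 0.002, "gripper": 0.0},
])

```text
time_s: 11.3
tcp_pos: [0.6579, -0.0355, 0.2601]
eef_rot: [-90.0, -0.0, -15.6]
contact_force: [0.3, 0.9, -0.1]
gripper_width: 0.0117
```

```bash
python3 look.py c
```

```text
11.3 [ 0.6579 -0.0355  0.2601] [-9.000e+01 -2.000e-02 -1.564e+01] [ 0.3  0.9 -0.1] 0.011706972578969903
along 0.1742353022025711 lateral -0.0024705274782377924
psi -15.62 tcp [ 0.6582 -0.0348  0.2599] t 11.4 | tx 0.0024 ty -0.0031 tz 0.0250 turn -0.0009
```

View pics/side_c.png

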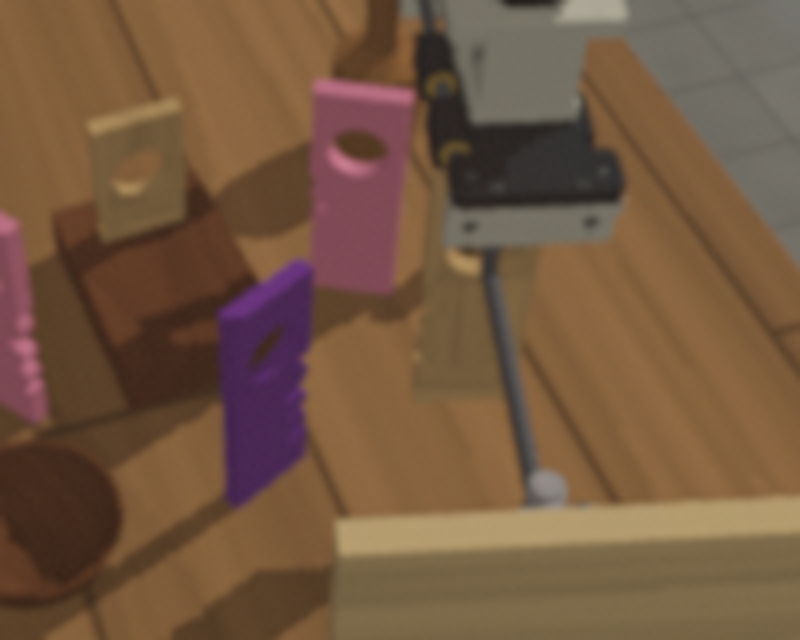

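>>> apply_moves([
  {"tx": 0, "ty": -0.003, "tz": 0, "turn": 0, "gripper": 0.0},
  {"tx": 0, "ty": -0.003, "tz": -0.006, "turn": 0, "gripper": 0.0},
  {"tx": 0, "ty": -0.003, "tz": -0.012, "turn": 0, "gripper": 0.0},
  {"tx": 0, "ty": -0.003, "tz": -0.018, "turn": 0, "gripper": 0.0},
  {"tx": 0, "ty": -0.003, "tz": -0.018, "turn": 0, "gripper": 0.0},
])

```text
time_s: 11.9
tcp_pos: [0.653, -0.0527, 0.2628]
eef_rot: [-90.0, 0.0, -15.6]
contact_force: [0.2, -0.4, -1.3]
gripper_width: 0.0118
```

```bash
python3 look.py d
```

```text
11.9 [ 0.653  -0.0527  0.2628] [-90.01   0.   -15.63] [ 0.2 -0.4 -1.3] 0.011820563221750523
along 0.1563275278894398 lateral -0.002604308853388988
psi -15.62 tcp [ 0.6532 -0.0521  0.2628] t 12.0 | tx 0.0025 ty -0.0002 tz 0.0430 turn -0.0008
```

View pics/side_d.png

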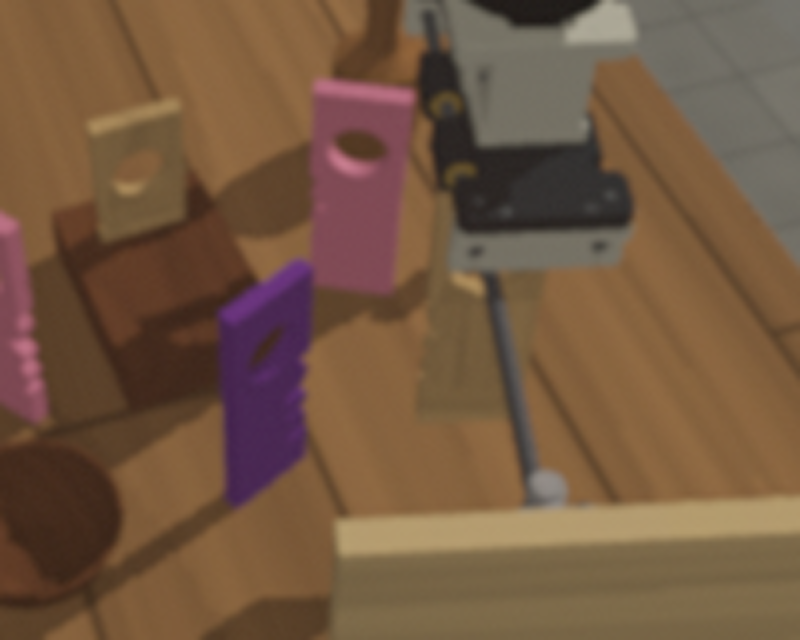

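View pics/top_d.png

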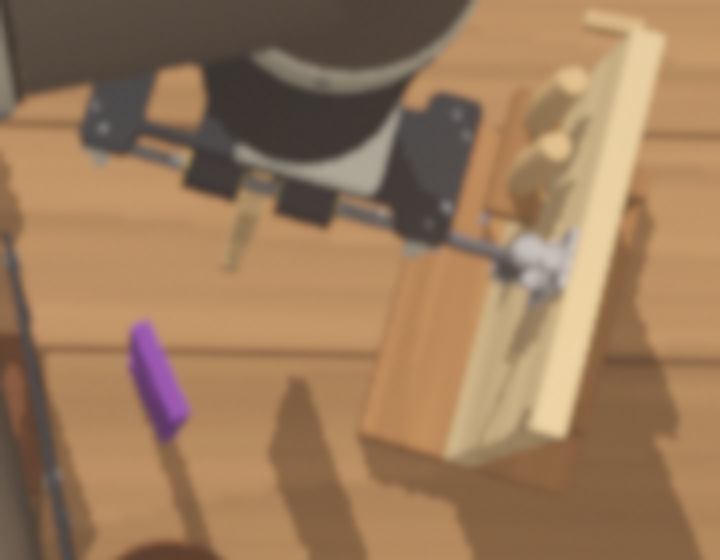

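>>> apply_moves([
  {"tx": 0, "ty": 0, "tz": -0.012, "turn": 0, "gripper": 0.0},
  {"tx": 0, "ty": 0, "tz": -0.026, "turn": 0, "gripper": 0.0},
  {"tx": 0, "ty": 0, "tz": -0.042, "turn": 0, "gripper": 0.0},
  {"tx": 0, "ty": 0, "tz": -0.058, "turn": 0, "gripper": 0.0},
  {"tx": 0, "ty": 0, "tz": -0.07, "turn": 0, "gripper": 0.0},
])

```text
time_s: 12.5
tcp_pos: [0.6339, -0.1211, 0.2629]
eef_rot: [-90.0, -0.0, -15.6]
contact_force: [0.5, 0.1, -1.8]
gripper_width: 0.0119
```

```bash
python3 look.py e
```

```text
12.5 [ 0.6339 -0.1211  0.2629] [-9.000e+01 -1.000e-02 -1.564e+01] [ 0.5  0.1 -1.8] 0.011912841541806569
along 0.08532402640343505 lateral -0.0026417230555457086
psi -15.7 tcp [ 0.6338 -0.1214  0.2629] t 12.6 | tx 0.0024 ty -0.0001 tz 0.1149 turn -0.0023
```

View pics/side_e.png

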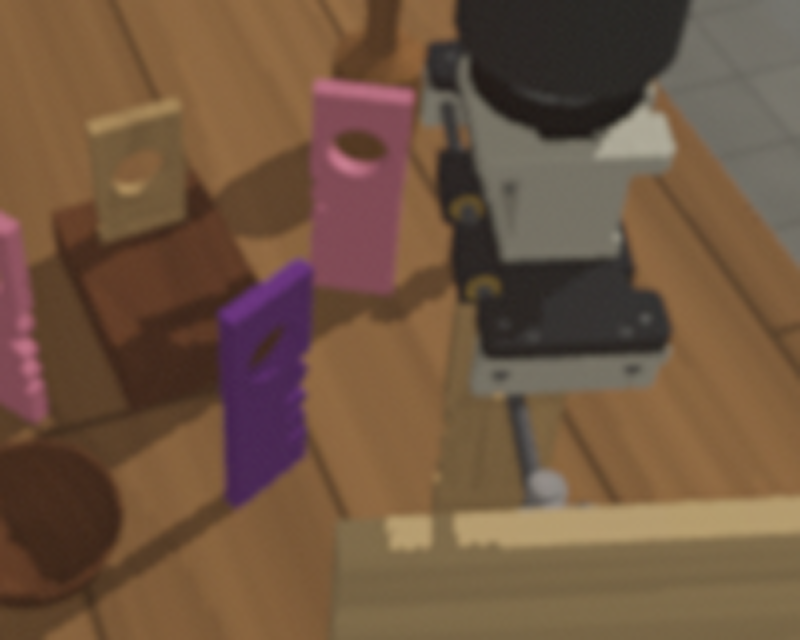

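View pics/top_e.png

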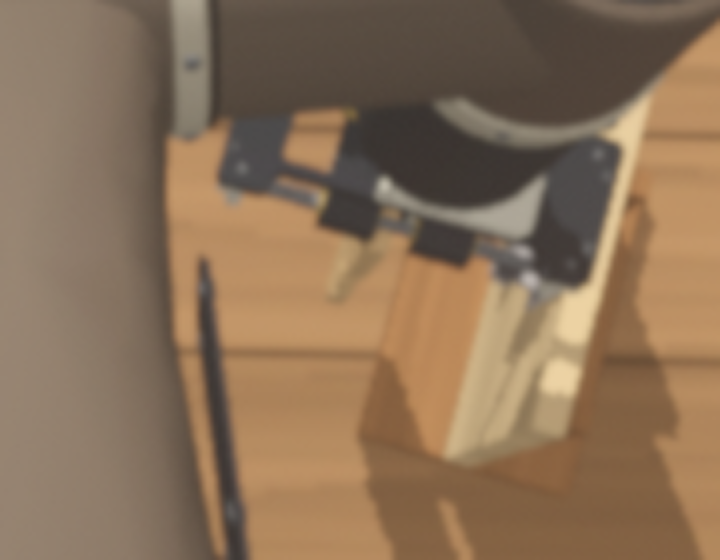

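>>> apply_moves([
  {"tx": 0.001, "ty": 0.007, "tz": 0, "turn": 0, "gripper": 0.0},
  {"tx": 0.0015, "ty": 0.013, "tz": 0, "turn": 0, "gripper": 0.0},
  {"tx": 0.0015, "ty": 0.018, "tz": 0, "turn": 0, "gripper": 0.0},
  {"tx": 0.0015, "ty": 0.02, "tz": 0, "turn": 0, "gripper": 0.0},
  {"tx": 0.0015, "ty": 0.02, "tz": 0, "turn": 0, "gripper": 0.0},
])

```text
time_s: 13.1
tcp_pos: [0.6358, -0.1193, 0.2421]
eef_rot: [-90.0, 0.1, -15.6]
contact_force: [0.1, 0.5, -1.4]
gripper_width: 0.0119
```

```bash
python3 st.py
```

```text
0.0875614740614854 75.24893600752 [ 0.0655142   0.45322141 -1.40988524] 0.011875583313504762 [ 0.63579489 -0.11932445  0.24208878] [-9.00227420e+01  5.81761346e-02 -1.55571163e+01] 13.1
```

>>> apply_moves([
  {"tx": 0, "ty": 0.001, "tz": 0, "turn": 0, "gripper": 0.0},
  {"tx": 0, "ty": 0.0015, "tz": 0, "turn": 0, "gripper": 0.0},
  {"tx": 0, "ty": 0.0015, "tz": 0, "turn": 0, "gripper": 0.0},
])

```text
time_s: 13.4
tcp_pos: [0.636, -0.1196, 0.2414]
eef_rot: [-90.0, -0.0, -15.6]
contact_force: [0.4, 0.3, -0.9]
gripper_width: 0.0116
```

```bash
python3 st.py
```

```text
0.08734984381143288 75.07590793133762 [ 0.37484537  0.2688421  -0.89966558] 0.011559503515574145 [ 0.635996   -0.11959665  0.2413954 ] [-8.99954253e+01 -1.17700600e-02 -1.55844078e+01] 13.4
```

>>> apply_moves([
  {"tx": 0, "ty": 0.001, "tz": 0, "turn": 0, "gripper": 0.0},
  {"tx": 0, "ty": 0.0015, "tz": 0, "turn": 0, "gripper": 0.0},
  {"tx": 0, "ty": 0.0015, "tz": 0, "turn": 0, "gripper": 0.0},
])

```text
time_s: 13.7
tcp_pos: [0.6361, -0.1197, 0.241]
eef_rot: [-90.0, -0.1, -15.6]
contact_force: [-2.2, 0.9, 4.3]
gripper_width: 0.0118
```

```bash
python3 st.py
```

```text
0.08728693826406822 74.98308070814751 [-2.19605298  0.93667001  4.31735016] 0.011781323631833126 [ 0.63611642 -0.11969397  0.24099153] [-8.99895633e+01 -7.70941623e-02 -1.55729151e+01] 13.7
```

>>> apply_moves([
  {"tx": 0, "ty": 0, "tz": 0, "turn": 0, "gripper": 0.016},
  {"tx": 0, "ty": 0, "tz": 0, "turn": 0, "gripper": 0.02},
  {"tx": 0, "ty": 0, "tz": 0, "turn": 0, "gripper": 0.026},
  {"tx": 0, "ty": 0, "tz": 0, "turn": 0, "gripper": 0.032},
  {"tx": 0, "ty": 0, "tz": 0, "turn": 0, "gripper": 0.036},
])

```text
time_s: 14.2
tcp_pos: [0.6359, -0.1197, 0.2396]
eef_rot: [-90.0, 0.0, -15.6]
contact_force: [0.3, -1.0, -0.5]
gripper_width: 0.0338
```

```bash
python3 look.py f
python3 - <<'E'
from h import *
p,d=capture('wrist'); cv2.imwrite('pics/w9.png',p[:,:,::-1])
E
```

```text
14.2 [ 0.6359 -0.1197  0.2396] [-9.001e+01  1.000e-02 -1.559e+01] [ 0.3 -1.  -0.5] 0.03380426986099171
along 0.08721407488570103 lateral -0.0010275866189009238
psi -15.59 tcp [ 0.6359 -0.1197  0.2397] t 14.3 | tx 0.0010 ty -0.0233 tz 0.1128 turn -0.0004
```

View pics/side_f.png

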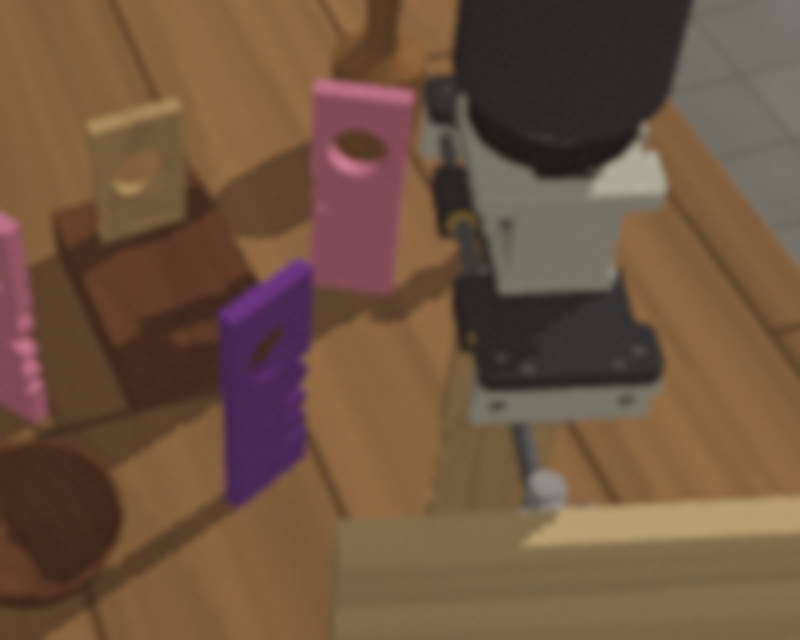

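View pics/w9.png

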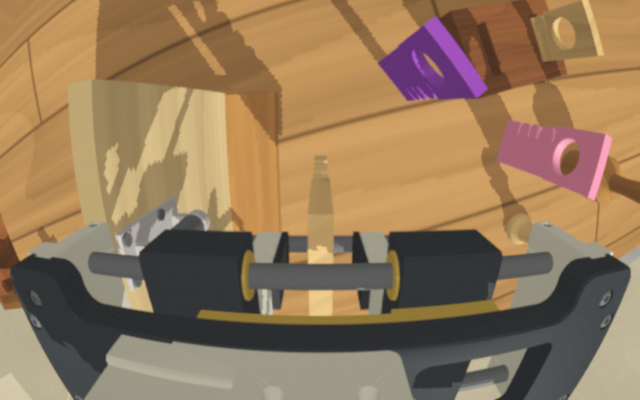

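>>> apply_moves([
  {"tx": 0, "ty": -0.01, "tz": 0, "turn": 0, "gripper": 0.036},
  {"tx": 0, "ty": -0.03, "tz": 0, "turn": 0, "gripper": 0.036},
  {"tx": 0, "ty": -0.07, "tz": 0, "turn": 0, "gripper": 0.036},
  {"tx": 0, "ty": -0.11, "tz": 0, "turn": 0, "gripper": 0.036},
  {"tx": 0, "ty": -0.14, "tz": 0, "turn": 0, "gripper": 0.036},
])

```text
time_s: 14.85
tcp_pos: [0.6362, -0.1199, 0.3837]
eef_rot: [-90.0, -0.2, -15.6]
contact_force: [0.4, -0.7, 0.0]
gripper_width: 0.0363
```

>>> apply_moves([
  {"tx": -0.04, "ty": -0.01, "tz": 0, "turn": 0, "gripper": 0.036},
  {"tx": -0.08, "ty": -0.02, "tz": 0.0, "turn": 0, "gripper": 0.036},
  {"tx": -0.12, "ty": -0.02, "tz": 0, "turn": 0, "gripper": 0.036},
  {"tx": -0.15, "ty": -0.02, "tz": 0, "turn": 0, "gripper": 0.036},
  {"tx": -0.15, "ty": -0.02, "tz": 0, "turn": 0, "gripper": 0.036},
])

```text
time_s: 15.35
tcp_pos: [0.4886, -0.0791, 0.4026]
eef_rot: [-89.9, -0.2, -15.5]
contact_force: [0.3, 0.0, 0.9]
gripper_width: 0.0361
```

```bash
python3 look.py g
python3 - <<'E'
from h import *
w=cloud('top',np.load('pics/top_g.npy'))
H=np.array([.6135,-.204]);
u=np.array([.2687,.9632]);l=np.array([u[1],-u[0]])
for n in('top','side'):
    w=cloud(n,np.load(f'pics/{n}_g.npy'));v=w[...,:2]-H;a=v@u;b=v@l;z=w[...,2]
    m=(a>.03)&(a<.15)&(z>.235)&(z<.265)&(abs(b)<.05); print(n,'pattern top',m.sum(),a[m].mean() if m.any() else 0,b[m].min() if m.any() else 0,b[m].max() if m.any() else 0,z[m].max() if m.any() else 0)
    m=(a>.02)&(a<.158)&(z>.212)&(z<.228)&(abs(b)<.02)
    q=w[m][:,:2].astype(np.float32)
    if len(q)>10: L=cv2.fitLine(q,cv2.DIST_HUBER,0,.01,.01).ravel(); print('bar ang',np.degrees(np.arctan2(L[1],L[0])),len(q))
E
```

```text
15.35 [ 0.4886 -0.0791  0.4026] [-89.87  -0.23 -15.53] [0.3 0.  0.9] 0.036145593911122174
along 0.08676011428072397 lateral -0.15387091825335697
psi -15.54 tcp [ 0.4911 -0.0792  0.4014] t 15.45 | tx 0.1512 ty 0.1390 tz 0.1124 turn 0.0006
top pattern top 0 0 0 0 0
side pattern top 289 0.0843285479729292 -0.02988862323904595 0.03241543219479888 0.25117937121918776
bar ang 74.41459 271
```

View pics/side_g.png

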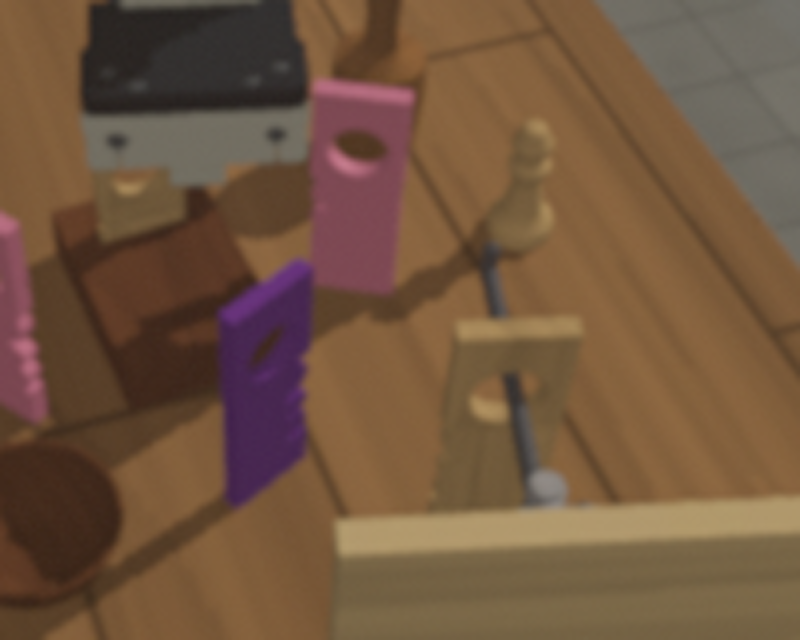

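View pics/top_g_full.png

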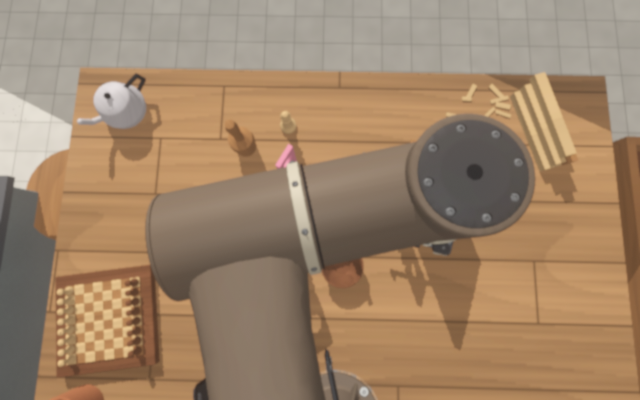

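>>> apply_moves([
  {"tx": 0, "ty": 0, "tz": 0, "turn": 0, "gripper": 0.036},
  {"tx": 0, "ty": 0, "tz": 0, "turn": 0, "gripper": 0.036},
  {"tx": 0, "ty": 0, "tz": 0, "turn": 0, "gripper": 0.036},
  {"tx": 0, "ty": 0, "tz": 0, "turn": 0, "gripper": 0.036},
  {"tx": 0, "ty": 0, "tz": 0, "turn": 0, "gripper": 0.036},
])

```text
time_s: 15.95
tcp_pos: [0.4917, -0.0794, 0.3994]
eef_rot: [-90.0, 0.0, -15.6]
contact_force: [-0.1, -0.0, -0.1]
gripper_width: 0.0364
```

Run:
```python
from h import *
H=np.array([.6135,-.204]);u=np.array([.2687,.9632]);l=np.array([u[1],-u[0]])
p,d=capture('side');cv2.imwrite('pics/side_end.png',p[:,:,::-1])
w=cloud('side',d);v=w[...,:2]-H;a=v@u;b=v@l;z=w[...,2]
m=(a>.03)&(a<.15)&(z>.235)&(z<.265)&(abs(b)<.05); print(m.sum(),a[m].mean(),b[m].min(),b[m].max(),z[m].max())
m=(a>.02)&(a<.158)&(z>.212)&(z<.228)&(abs(b)<.02);L=cv2.fitLine(w[m][:,:2].astype(np.float32),cv2.DIST_HUBER,0,.01,.01).ravel();print(np.degrees(np.arctan2(L[1],L[0])))
print(r.close_job())
```

```text
287 0.08434264084053537 -0.02959908993131216 0.03276321715805523 0.2512216173526125
74.40229
the job is handed in; nothing more can be done
None
```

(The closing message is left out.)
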